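# Make the balance ready for dosing dye: cup, draught cover, pipette in the port

## Robot

A 6-joint arm with a two-finger parallel gripper is mounted at the origin on a cart in front of the work surface, level with it; the furniture and walls round the work are solid. World frame = base frame: x ahead of the robot, y to its left, z up, the work surface at z = 0. Lengths are in mm, angles in rad, forces in N, time in s.
With the tool pointing down it reaches from about 400 to 925 mm from the base axis. Payload 12.5 kg.
Tool frame: the origin (TCP) lies at the very end of the fingers, on their centre line; the grasp point (between the pads) lies 19 mm behind it (env.grasp_offset is the distance from the TCP to the grasp point, in mm); z points along the fingers, y is the direction in which the jaws open and shut (so a half turn about z gives the same grasp; the last joint's range is limited). The gripper opens to 95 mm and grips with 3 to 60 N. Pads are 20 mm wide; open, the fingers measure 119 mm over their backs; the gripper's body (75 mm by 180 mm) begins 59 mm behind the grasp point.
Start: joints at [1.069, 0.491, 1.559, -0, 1.092, -0.106], TCP at [240.952, 576.705, 214.661] pointing down, gripper open.
Joint ranges: [-3.1, 3.1], [-0.84, 2.19], [0.05, 2.79], [-1.13, 4.28], [0.06, 2.93], [-2.69, 2.69]. Speed limits (rad/s): [2.22, 2.22, 2.79, 3.14, 3.14, 3.14].

## Interface

Orientations are given as [roll, pitch, yaw] about the fixed x, y, z axes, in that order (R = Rz(yaw) Ry(pitch) Rx(roll)).
In Python, from cell import env gives the robot as it stands. The module is installed in compiled form; this text tells all that it offers.
- The arm moves only by the shell command python3 -m pendant 'ROWS'. ROWS is JSON, one flat list of numbers, 5 for each row, row after row: the shift along the tool's x, y, z as a fraction of full scale, then the turn about the tool's z as a fraction of full scale, then the gripper's target within -1 to 1 (shut at 1, half-way at 0, fully open at -1). In form: [x, y, z, turn, grip, x, y, z, turn, grip, ...]. A call has 1 to 10 rows; each row shifts and turns the commanded pose from where the row before left it, along the tool's axes as they then stand; what a row does not reach is not made up. Full scale, the value 1, is 0.4 m for a shift and 180 degrees for a turn. A row lasts 1/8 s, in which the tool goes at most 62.5 mm and 10.7 degrees, less where a joint would pass 70% of its speed; a pose out of reach is approached as far as the arm can. A call with a number of a shift or a turn outside -1 to 1 is refused whole. A call with a gripper value outside its range is refused whole. The fingers move at their own pace and stop on an object; the grip force is fixed at half the most. Time passes only in rows, so rows that do not move let the fingers close. It gives the time, the measured TCP pose, the force and the opening at its end, in the units of the state.
- env.state(): the state, without advancing time (a new reading comes with each control period).
- env.read_camera(name): name is "side" or "top"; returns the picture (384x512x3 uint8, red, green, blue); there is no depth.
- env.camera_model(name): a dict with "fx", "fy", "cx", "cy" (pixels), "view" (4x4, takes a point from world to camera coordinates). Camera axes: x right, y down, z forward; pixel columns grow to the right and rows downward; lengths in mm; the calibration is good to about 2 mm. A picture is of the moment at which its call begins. camera_model takes no time and is no camera call.
- env.job_done(): hands the job in, once; it reports no verdict.
Trained networks look in the newest picture that a camera, given by its name, has taken for a name from the list of things; names that differ only in an ending like _2 or _b are one class to them, and where a whole thing is asked for, a point or a joint stands for the part that bears it (a point fixed in the world has none). Each returns a list of dicts, best first, with "confidence" (0 to 1); they miss things now and then, are a little off and sometimes report something else, mostly with a low value. They report only what shows in the picture. A call takes as long as a camera call. They do not tell look-alikes from the thing itself.
- env.masks_of(thing, camera): "region" (384x512 bool, what is visible of it).
- env.landmark_of(thing, camera): "xyz" ([x, y, z] in mm, in world coordinates, good to about 4 mm: a listed point, or the origin of a listed thing).
The state is a dict: "t": time; "joints": joint angles; "qvel": joint speeds; "tau": joint torques, N m; "eef_pos": TCP position; "tcp_rot": TCP orientation; "ft_force": force on the tool from outside, world axes, zero at the start; "moment": the same for the moment, N m; "opening": opening from 0.0 (shut) to 1.0 (fully open).
Only numpy, scipy, OpenCV 4.12 (cv2) and the standard library are available. Lean on these libraries where they do the work, as an engineer would, in place of code of your own. Each camera call takes 0.05 s, during which the arm holds its last target.

## Task

Get the balance ready for dosing dye. Set the steel cup, kept upright, in the middle of the balance pan, swing the draught cover shut over it until it stops, then take the dosing pipette out of its stand and lower it upright through the port in the cover, touching neither the port nor the cup, until its tip hangs inside the cup, below the rim and clear of the bottom. Finish while still holding the pipette there, steady and centred in the port, with nothing leaning on the balance, and leave the other things on the table where they are.

Things in the scene. Friction and masses are not known exactly. Their poses are not given: they have to be found in the camera images.
- balance: White bench balance, fixed, standing on the table; footprint 275 x 176 mm, housing top 40 mm above the table. Origin on the table under the middle of the pan; -x of its frame is the display side (roughly towards the robot, up to 0.2 rad off), +x the rear. The upright steel post of the draught cover stands 125 mm behind the pan's middle (at x = +0.125, y = 0 of this frame), 18 mm thick, and ends with the cover's hub at 181 mm above the table
- balance_pan (a joint): Sinking of the sprung round steel pan in m: 0 empty, 0.011 at its lower stop. The spring gives 180 N/m (about 3 to 5 mm down under the empty cup)
- pan_top (a point): Middle of the upper face of the pan, 58 mm above the table when empty; the pan is a flat disc 104 mm across with two turned rings, moves with the pan
- draught_cover (a joint): Swing of the draught cover about its upright post in rad: 0 shut (port exactly above the pan's middle, at a solid stop), growing as the cover swings open, clockwise seen from above: when shut the arm points from the post to the balance's -x, at about 1.5 rad to its +y (left as the robot sees it). It turns with light friction, 0.06 N m, and stays where it is left
- port (a point): Middle of the upper mouth of the port in the draught cover, 170 mm above the table. The port is a white upright bush, round bore 18 mm across right through, 18 mm tall, 34 mm outside; it sits in a clear disc 100 mm across and 5 mm thick whose underside is 155 mm above the table. The port lies 125 mm from the post's axis. Moves with the cover
- cover_knob (a point): Middle of the black upright finger knob at the free end of the cover, 12 mm thick, standing from 160 to 194 mm above the table (this point at 178 mm), 187 mm from the post's axis and 62 mm beyond the port on the same line. Moves with the cover
- steel_cup: Empty open steel cup, loose, upright, 82 mm high, 60 mm across the foot and 72 mm across the rim (67 mm half-way up), wall 4 mm or so thick; 0.06 to 0.09 kg. Origin at the centre of its underside, z up to the mouth; inner floor 5 mm above the origin
- pipette_stand: Stand of the pipette, fixed: dark round foot 84 mm across with an upright aluminium tube, 25 mm outside and 13 mm bore. Origin on the table under the tube's axis
- stand_top (a point): Middle of the upper end of the stand's tube, 120 mm above the table; the pipette's collar rests on it and its steel rod hangs in the tube, 105 mm deep
- dosing_pipette: Dosing pipette, loose, 0.05 to 0.09 kg, 174 mm long, standing upright in its stand, tip down. Round all along: straight steel rod 8 mm thick from the tip up to 105 mm, grey collar 24 mm across from 105 to 113 mm, white grip 20 mm across from 113 to 158 mm, thin neck, blue button 17 mm across at 168 to 174 mm. Origin at the tip, z along the rod up to the button
- pipette_tip (a point): The lower end of the pipette's steel rod (same as its origin)
- pipette_grip (a point): Middle of the pipette's white grip, 136 mm from the tip
- dye_bottle: Bystander, loose: amber bottle with a black cap, 42 mm across, 85 mm high, origin under its centre
- drop_bottle: Bystander, loose: small dark bottle with a white cap, 30 mm across, 62 mm high, origin under its centre
- lid_open: Bystander, loose: pink tub lid lying open side up, 98 mm across, 16 mm high, origin under its centre
- scissors: Bystander, loose: scissors with green handles lying flat, 206 x 84 x 11 mm, blades to +x, origin under the middle
- tub_loose: Bystander, loose: open pink tub of gel, 96 mm across, 55 mm high, origin under its centre
Not all that is in view belongs to the job. Leave any green or purple look-alike of the pipette_stand alone.

How it is judged:
By the outcome, as a careful person would: the job done as asked, in the order asked, and still so for the second after the job is handed in, while the arm keeps its last pose, push and grip.
It also fails if it takes over 72 s, if anything falls off the work surface, if the arm or the gripper's body presses on something with over 40 N, if the wrist force passes 120 N, or if a joint passes its speed limit or range.

## Working session

There is one attempt and no reset: what is moved stays moved. The work goes in short steps, Python scripts to look and compute and a shell command to move; the robot and the scene stay as the last step left them, time stands still between calls to the robot, and variables do not carry over. Pictures are saved under pics/ and viewed, and the job is handed in when it is done.

```bash
mkdir -p pics; ls; cat > h.py <<'E'
import numpy as np, cv2
from cell import env
def snap(cam,name,crop=None,scale=1):
    im=env.read_camera(cam)
    o=im[:,:,::-1].copy()
    if crop: x0,y0,x1,y1=crop; o=o[y0:y1,x0:x1]
    if scale!=1: o=cv2.resize(o,None,fx=scale,fy=scale,interpolation=cv2.INTER_CUBIC)
    cv2.imwrite('pics/'+name,o); return im
def proj(cam,p):
    m=env.camera_model(cam); c=np.array(m['view'])@np.append(p,1.0)
    return np.array([m['fx']*c[0]/c[2]+m['cx'],m['fy']*c[1]/c[2]+m['cy']])
def ray(cam,uv,z):
    m=env.camera_model(cam); V=np.array(m['view']);R=V[:3,:3];t=V[:3,3]
    o=-R.T@t; d=R.T@np.array([(uv[0]-m['cx'])/m['fx'],(uv[1]-m['cy'])/m['fy'],1])
    return o+d*(z-o[2])/d[2]
E
python3 - <<'E'
from h import *
snap('top','t0.png',scale=1.5);snap('side','s0.png',scale=1.5)
np.set_printoptions(precision=3,suppress=True)
for c in('top','side'):
    m=env.camera_model(c);V=np.array(m['view']);print(c,m['fx'],m['cx'],m['cy'],-V[:3,:3].T@V[:3,3])
    for n in['balance','pan_top','port','cover_knob','steel_cup','stand_top','dosing_pipette','pipette_grip']:
        print(n,[(np.round(d['xyz']).tolist(),round(d['confidence'],2)) for d in env.landmark_of(n,c)])
print(env.state())
E
```

```text
pics
top 349.08672968041407 257.3391091811888 186.1072455156501 [ 282.636   22.26  1288.206]
balance [([514.0, -290.0, 0.0], 0.71)]
pan_top [([513.0, -286.0, 60.0], 0.9), ([425.0, 135.0, 123.0], 0.24), ([600.0, -103.0, 182.0], 0.21)]
port [([610.0, -163.0, 168.0], 0.88), ([428.0, 132.0, 150.0], 0.27)]
cover_knob [([600.0, -102.0, 180.0], 0.76)]
steel_cup [([510.0, 388.0, -0.0], 0.87), ([613.0, -164.0, 172.0], 0.66), ([514.0, -286.0, 57.0], 0.37), ([732.0, -233.0, 1.0], 0.2)]
stand_top [([315.0, -230.0, 123.0], 0.79), ([478.0, 269.0, 122.0], 0.73), ([424.0, 135.0, 124.0], 0.61), ([585.0, 138.0, -4.0], 0.44)]
dosing_pipette [([424.0, 132.0, 15.0], 0.55)]
pipette_grip [([426.0, 131.0, 14.0], 0.37), ([428.0, 136.0, 154.0], 0.36)]
side 430.0174598578995 250.25534834009693 181.49127060524145 [ 125.428 -898.638  752.182]
balance [([513.0, -289.0, -3.0], 0.89), ([736.0, -235.0, -5.0], 0.61)]
pan_top [([511.0, -289.0, 59.0], 0.91), ([604.0, -102.0, 177.0], 0.35)]
port [([617.0, -160.0, 174.0], 0.8)]
cover_knob [([602.0, -104.0, 177.0], 0.8)]
steel_cup [([512.0, 387.0, 0.0], 0.82)]
stand_top [([428.0, 135.0, 117.0], 0.93), ([478.0, 274.0, 120.0], 0.84), ([313.0, -225.0, 118.0], 0.72)]
dosing_pipette []
pipette_grip [([426.0, 132.0, 151.0], 0.44)]
{'t': 0.9, 'joints': array([ 1.069,  0.491,  1.559,  0.   ,  1.092, -0.106]), 'qvel': array([ 0.001, -0.001,  0.001,  0.   , -0.001,  0.001]), 'tau': array([  0.001, -61.246, -25.842,   0.069,   0.045,  -0.   ]), 'eef_pos': array([240.945, 576.701, 214.68 ]), 'tcp_rot': array([ 3.141, -0.   ,  2.746]), 'ft_force': array([-0.657, -0.365, -0.208]), 'moment': array([ 0.039,  0.004, -0.015]), 'opening': 1.0008187982854275}
```

View pics/t0.png

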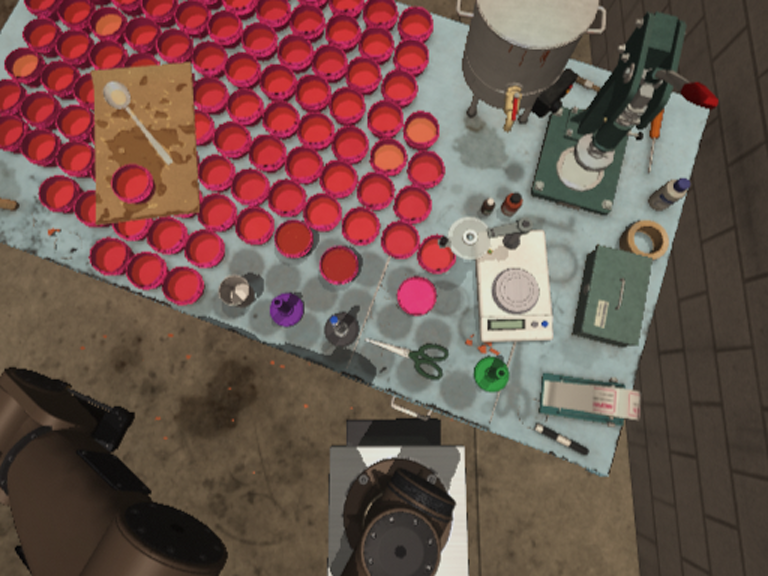

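View pics/s0.png

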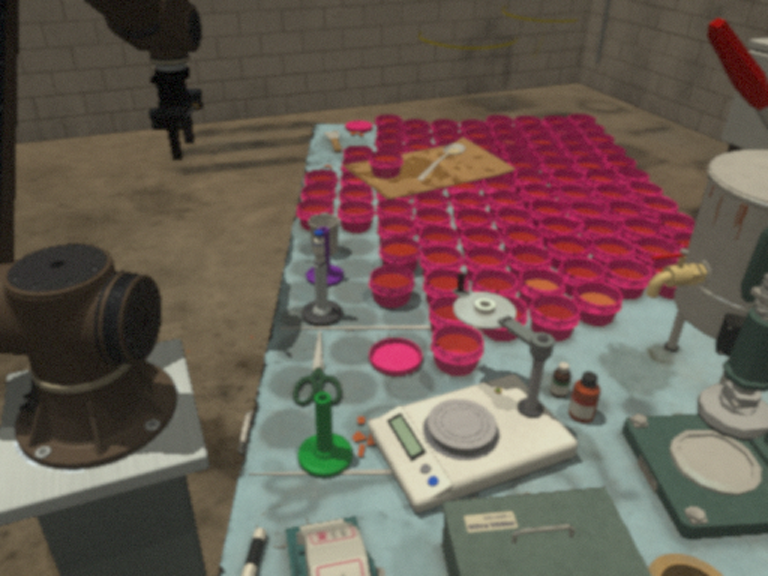

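The top picture shows these candidates (1.5x pixels):
- **Cup:** steel cup at (237,290).
- **Dark stand:** with the blue-button pipette, at (342,327).
- **Look-alikes:** purple at (287,308) and green at (491,372).
- **Balance:** pan at (516,291), with the cover open at (469,238).

Next I'll check close crops.

```bash
python3 - <<'E'
from h import *
a=snap('top','x.png');b=snap('side','y.png')
def c(im,x0,y0,x1,y1,s=4): return cv2.resize(im[y0:y1,x0:x1,::-1],None,fx=s,fy=s,interpolation=cv2.INTER_CUBIC)
cv2.imwrite('pics/t1.png',c(a,130,165,260,245,6))
cv2.imwrite('pics/t2.png',c(a,285,135,385,235,6))
cv2.imwrite('pics/s1.png',c(b,190,130,390,350,3)[:600])
cv2.imwrite('pics/s2.png',c(b,190,130,250,220,6))
for n in('pan_top','steel_cup','port','cover_knob','stand_top','dosing_pipette'):
  for cam in('top','side'):
    for d in env.masks_of(n,cam)[:2]:
        m=d['region'];ys,xs=np.nonzero(m);print(n,cam,round(d['confidence'],2),xs.mean().round(1),ys.mean().round(1),xs.min(),xs.max(),ys.min(),ys.max(),m.sum())
E
```

```text
pan_top top 0.76 344.3 193.3 330 358 180 207 608
pan_top side 0.65 307.7 282.6 285 330 266 299 1230
pan_top side 0.57 331.7 211.5 302 369 182 239 1287
steel_cup top 0.68 157.5 194.7 146 169 183 205 420
steel_cup side 0.36 214.2 202.0 200 228 177 217 624
steel_cup side 0.23 212.9 165.4 210 216 153 176 148
port top 0.86 318.4 157.2 293 354 145 173 906
port top 0.72 227.7 220.4 216 238 209 231 374
port side 0.61 332.2 211.4 303 369 182 239 1234
cover_knob top 0.9 318.5 157.4 292 354 145 173 911
cover_knob side 0.93 332.0 211.5 303 369 182 239 1317
stand_top top 0.76 190.9 206.4 180 202 196 217 405
stand_top top 0.68 228.1 220.8 217 238 209 231 338
stand_top side 0.98 216.3 296.3 199 235 262 317 1133
stand_top side 0.69 214.1 201.4 201 228 177 217 604
dosing_pipette top 0.44 319.1 157.1 292 355 145 173 896
dosing_pipette top 0.37 223.2 215.2 220 226 212 219 41
dosing_pipette side 0.7 212.9 165.9 209 217 153 177 175
dosing_pipette side 0.16 214.2 201.7 201 228 177 217 602
```

View pics/t1.png

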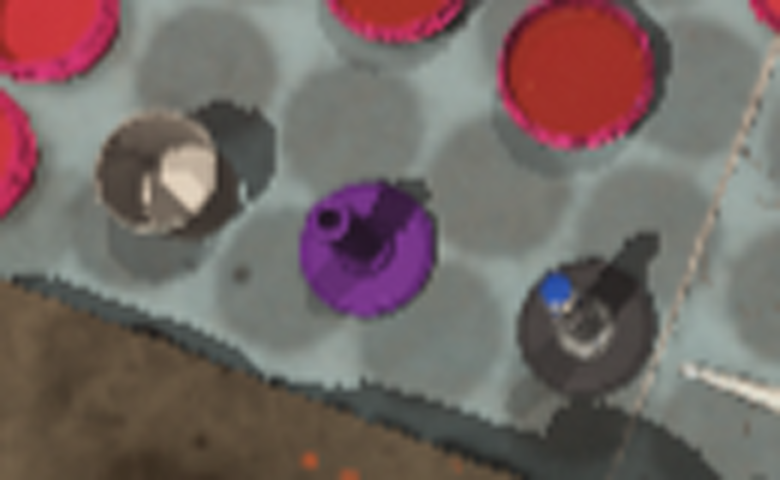

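View pics/t2.png

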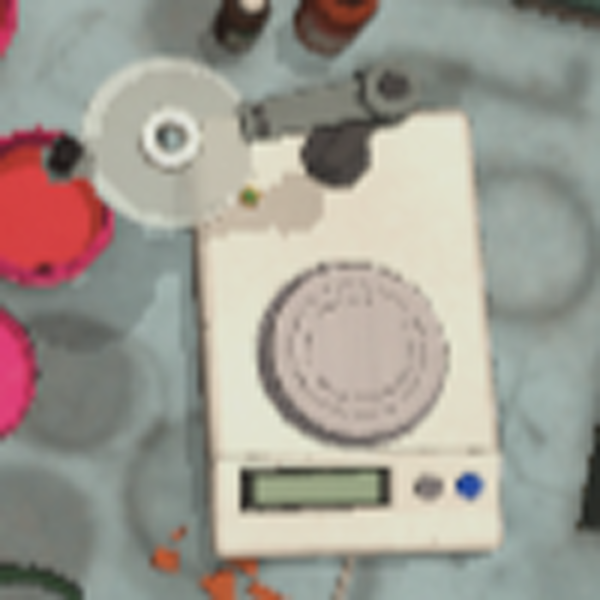

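View pics/s1.png

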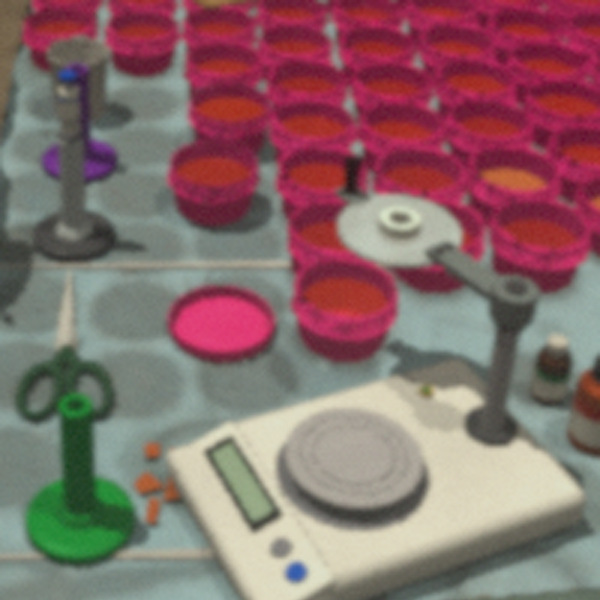

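View pics/s2.png

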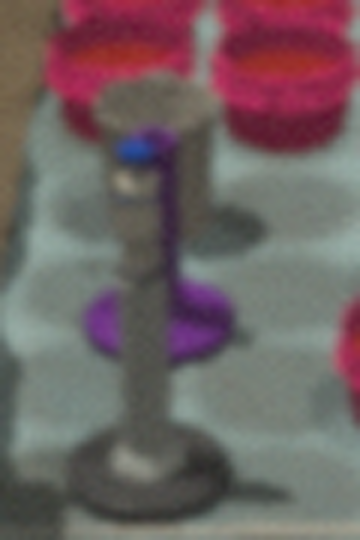

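```bash
python3 - <<'E'
from h import *
T=lambda x,y:((x+.5)/6-.5+285,(y+.5)/6-.5+135)
U=lambda x,y:((x+.5)/6-.5+130,(y+.5)/6-.5+165)
S=lambda x,y:((x+.5)/3-.5+190,(y+.5)/3-.5+130)
S2=lambda x,y:((x+.5)/6-.5+190,(y+.5)/6-.5+130)
f=lambda n,c,p,z:print(n,c,ray(c,p,z).round(1))
f('cup','top',U(158,172),82);f('cup','side',S2(157,105),82)
f('btn','top',U(556,291),189);f('btn','side',S2(134,147),189)
f('tubetop','side',S2(145,270),120)
f('pan','top',T(360,351),58);f('pan','side',S(354,458),58)
f('port','top',T(171,137),170);f('port','side',S(400,218),170)
f('hub','top',T(391,87),181);f('hub','side',S(516,291),181)
f('knob','top',T(66,150),194);f('knob','side',S(353,158),194)
print(env.state()['t'])
E
```

```text
cup top [511.2 380.1  82. ]
cup side [512.1 376.   82. ]
btn top [426.  134.7 189. ]
btn side [427.  134.8 189. ]
tubetop side [430.7 137.5 120. ]
pan top [ 513.1 -289.2   58. ]
pan side [ 513.3 -291.8   58. ]
port top [ 613.4 -162.8  170. ]
port side [ 613.4 -164.4  170. ]
hub top [ 638.2 -283.4  181. ]
hub side [ 635.6 -291.8  181. ]
knob top [ 599.3 -101.6  194. ]
knob side [ 601.6 -102.7  194. ]
1.6
```

```bash
cat >> h.py <<'E'
def ring(cam,c,r,z,n=60):
    return np.array([proj(cam,[c[0]+r*np.cos(a),c[1]+r*np.sin(a),z]) for a in np.linspace(0,2*np.pi,n)])
def overlay(im,cam,rings,crop,s,name):
    x0,y0,x1,y1=crop
    o=cv2.resize(im[y0:y1,x0:x1,::-1],None,fx=s,fy=s,interpolation=cv2.INTER_CUBIC)
    for (c,r,z,col) in rings:
        p=((ring(cam,c,r,z)-[x0,y0]+.5)*s-.5).round().astype(int)
        cv2.polylines(o,[p],True,col,1)
    cv2.imwrite('pics/'+name,o)
E
python3 - <<'E'
from h import *
a=env.read_camera('top');b=env.read_camera('side')
R=[((511.5,379),36,82,(0,255,0)),((511.5,379),30,0,(0,255,0)),((511,388),36,82,(0,0,255)),((511,388),30,0,(0,0,255)),((426.5,134.7),42,2,(255,255,0)),((426.5,134.7),12,120,(255,255,0)),((426.5,134.7),8.5,189,(255,255,0))]
overlay(a,'top',R,(130,165,260,245),6,'o1.png');overlay(b,'side',R,(190,130,250,220),6,'o2.png')
E
python3 -c "
import cv2,numpy as np
a=cv2.imread('pics/o1.png')[:,:,:];b=cv2.imread('pics/o2.png')
o=np.zeros((540,780+360,3),np.uint8);o[:480,:780]=a;o[:540,780:]=b;cv2.imwrite('pics/o3.png',o[:,340:]) if 0 else cv2.imwrite('pics/o3.png',cv2.resize(o,(800,379)))"
```

```text
(no output)
```

View pics/o1.png

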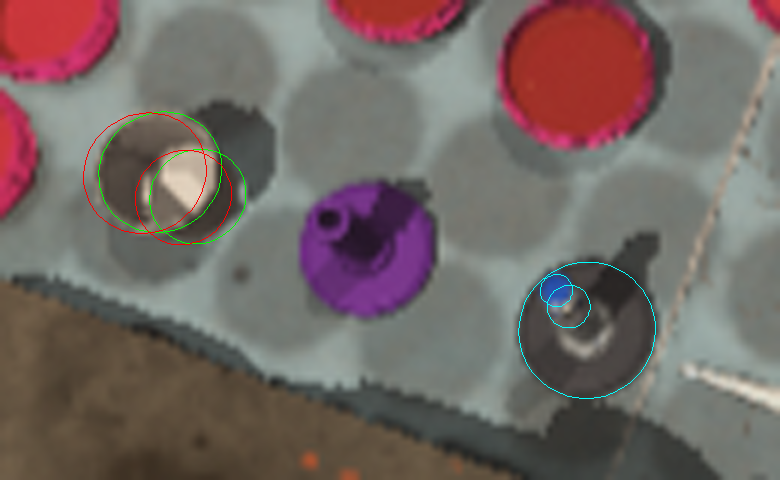

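View pics/o2.png

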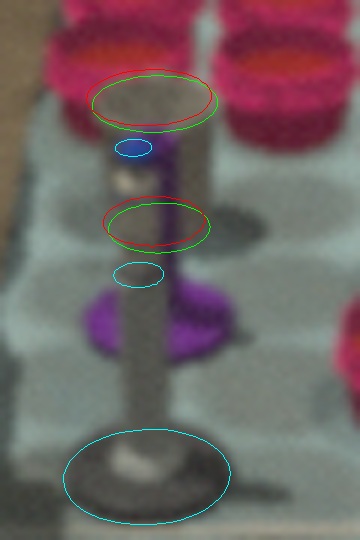

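In the top crop the green rings fit the cup rim at px (156,193), so the cup is at about (511.5, 380). The blue-button pipette in the grey stand at px (223,213) sits at about (426.5, 134.7). Purple and green are look-alikes, so I'll leave them alone. First move is to turn the jaws away from the purple stand.

```bash
python3 -m pendant '[0,0,0,0.055,-1, 0,0,0,0.055,-1, 0,0,0,0.055,-1, 0,0,0,0.055,-1, 0,0,0,0.055,-1, 0,0,0,0.055,-1, 0,0,0,0,-1]'
cat >> h.py <<'E'
from scipy.spatial.transform import Rotation as Rn
def to(target,R=None):
    s=env.state(); Rm=Rn.from_euler('xyz',s['tcp_rot']).as_matrix()
    d=Rm.T@(np.array(target,float)-s['eef_pos'])
    print('t',s['t'],'pos',s['eef_pos'].round(2),'rot',s['tcp_rot'].round(4),'j',np.round(s['joints'],3),'F',s['ft_force'].round(2),'op',round(s['opening'],3))
    print('tool mm',d.round(2),'frac',(d/400).round(4))
E
python3 -c "
from h import *
to([511.5,380.5,140])"
```

```text
t: 2.58
eef_pos: [241.0, 576.7, 214.7]
tcp_rot: [3.142, -0.0, 1.71]
ft_force: [0.1, -1.2, -0.5]
opening: 1.0
t 2.575 pos [240.97 576.7  214.67] rot [ 3.1415e+00 -1.0000e-04  1.7102e+00] j [ 1.069  0.491  1.559 -0.     1.092  0.93 ] F [ 0.08 -1.21 -0.47] op 1.0
tool mm [-231.9   240.63   74.66] frac [-0.5798  0.6016  0.1867]
```

```bash
python3 -m pendant '[-0.0966,0.1003,0,0,-1, -0.0966,0.1003,0,0,-1, -0.0966,0.1003,0,0,-1, -0.0966,0.1003,0,0,-1, -0.0966,0.1003,0,0,-1, -0.0968,0.1001,0,0,-1, 0,0,0.09,0,-1, 0,0,0.05,0,-1, 0,0,0,0,-1]'
python3 - <<'E'
from h import *
to([511.5,380.5,35])
a=env.read_camera('top');b=env.read_camera('side')
R=[((511.5,380),36,82,(0,255,0)),((511.5,380),30,0,(0,255,0))]
overlay(a,'top',R,(130,165,190,225),6,'p1.png');overlay(b,'side',R,(180,90,250,190),6,'p2.png')
E
```

```text
t: 3.7
eef_pos: [510.9, 379.7, 157.4]
tcp_rot: [-3.139, 0.001, 1.712]
ft_force: [-0.2, 0.0, 0.1]
opening: 0.999
t 3.7 pos [510.87 379.75 157.38] rot [-3.1391e+00  1.0000e-03  1.7123e+00] j [0.535 0.566 1.589 0.    0.989 0.394] F [-0.18  0.01  0.14] op 0.999
tool mm [  0.77   1.03 122.37] frac [0.0019 0.0026 0.3059]
```

View pics/p1.png

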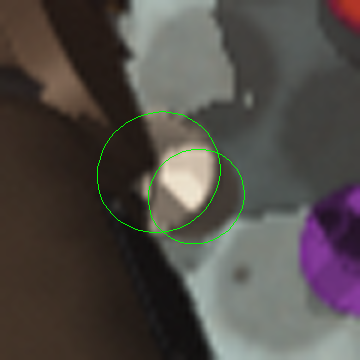

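View pics/p2.png

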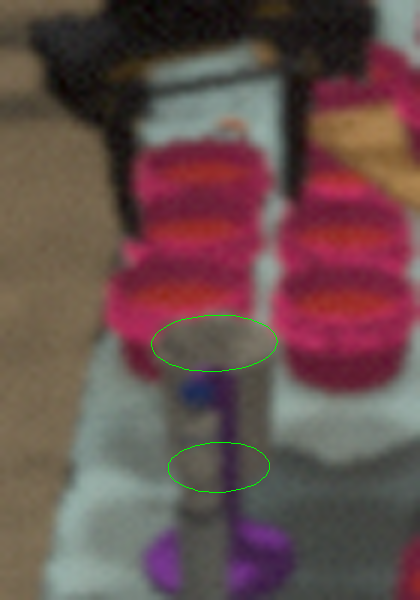

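```bash
python3 -m pendant '[0.001,0.002,0.07,0,-1, 0,0,0.07,0,-1, 0,0,0.07,0,-1, 0,0,0.06,0,-1, 0,0,0.036,0,-1, 0,0,0,0,-1]'
python3 - <<'E'
from h import *
to([511.5,380.5,35])
b=env.read_camera('side')
overlay(b,'side',[],(180,90,250,190),6,'p3.png')
E
```

```text
t: 4.55
eef_pos: [512.0, 380.8, 36.3]
tcp_rot: [-3.141, 0.0, 1.71]
ft_force: [0.3, 0.1, -0.5]
opening: 0.998
t 4.55 pos [512.   380.84  36.25] rot [-3.1413  0.      1.7099] j [0.536 0.719 1.674 0.    0.75  0.397] F [ 0.29  0.13 -0.53] op 0.998
tool mm [-0.27 -0.54  1.25] frac [-0.0007 -0.0014  0.0031]
```

View pics/p3.png

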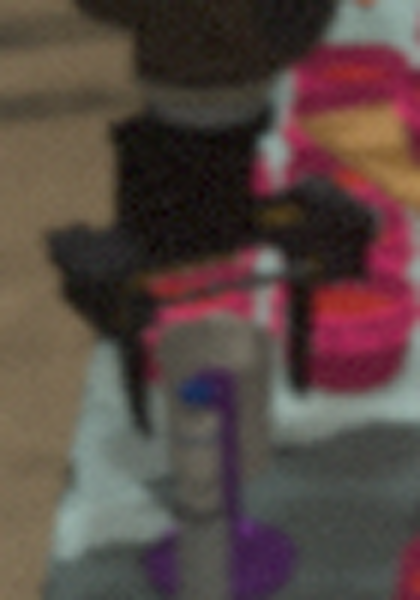

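The fingers straddle the cup, at crop x≈140 and 300 with the cup at 160–270. Closing now.

```bash
python3 -m pendant '[0,0,0,0,0.2, 0,0,0,0,0.6, 0,0,0,0,1, 0,0,0,0,1, 0,0,0,0,1, 0,0,0,0,1]'; python3 -m pendant '[0,0,0,0,1, 0,0,0,0,1]'
python3 - <<'E'
from h import *
to([511.5,380.5,240])
b=env.read_camera('side')
overlay(b,'side',[],(180,90,250,190),6,'p4.png')
E
```

```text
t: 5.35
eef_pos: [512.2, 380.8, 36.7]
tcp_rot: [3.141, -0.0, 1.709]
ft_force: [0.2, -0.2, 5.4]
opening: 0.737
t: 5.6
eef_pos: [512.2, 380.8, 36.7]
tcp_rot: [3.141, -0.0, 1.709]
ft_force: [-1.7, -0.5, 5.6]
opening: 0.734
t 5.6 pos [512.2  380.81  36.65] rot [ 3.1409e+00 -3.0000e-04  1.7091e+00] j [0.536 0.718 1.674 0.    0.749 0.398] F [-1.72 -0.53  5.57] op 0.734
tool mm [-1.4000e-01 -6.0000e-01 -2.0335e+02] frac [-3.000e-04 -1.500e-03 -5.084e-01]
```

View pics/p4.png

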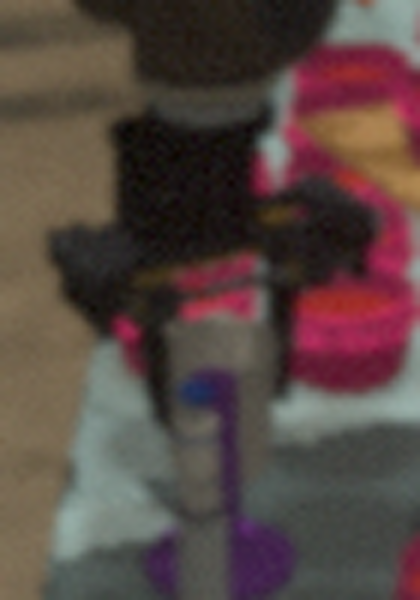

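```bash
python3 -m pendant '[0,0,-0.02,0,1, 0,0,-0.05,0,1, 0,0,-0.1,0,1, 0,0,-0.12,0,1, 0,0,-0.12,0,1, 0,0,-0.1,0,1, 0,0,-0.03,0,1, 0,0,0,0,1]'
python3 - <<'E'
from h import *
to([513.2,-290,252])
b=env.read_camera('side')
overlay(b,'side',[],(150,0,280,120),5,'p5.png')
E
```

```text
t: 6.65
eef_pos: [511.8, 380.6, 252.1]
tcp_rot: [3.141, -0.0, 1.709]
ft_force: [-0.8, -1.0, -1.5]
opening: 0.736
t 6.65 pos [511.84 380.57 252.07] rot [ 3.1415e+00 -1.0000e-04  1.7090e+00] j [0.536 0.477 1.478 0.    1.186 0.398] F [-0.85 -1.04 -1.5 ] op 0.736
tool mm [-6.6436e+02 -9.1050e+01 -1.0000e-02] frac [-1.6609 -0.2276 -0.    ]
```

View pics/p5.png

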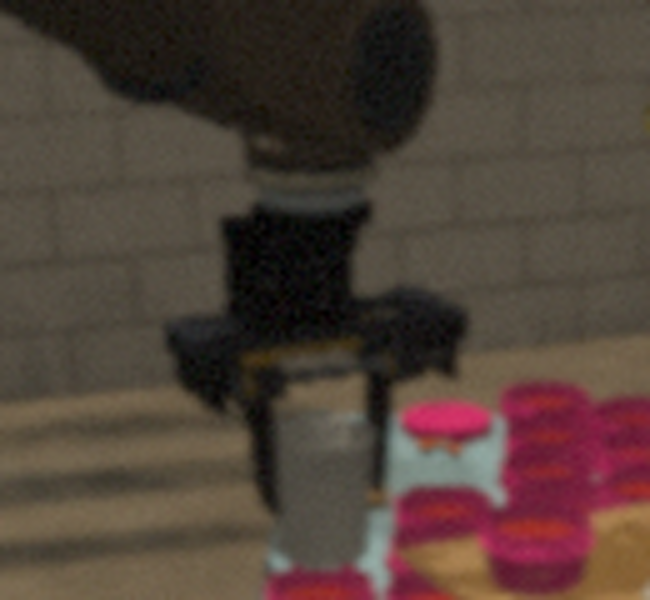

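```bash
python3 -m pendant '[-0.05,-0.007,0,0,1, -0.1,-0.0137,0,0,1, -0.125,-0.0171,0,0,1, -0.125,-0.0171,0,0,1, -0.125,-0.0171,0,0,1, -0.125,-0.0171,0,0,1, -0.125,-0.0171,0,0,1, -0.125,-0.0171,0,0,1, -0.125,-0.0171,0,0,1, -0.125,-0.0171,0,0,1]'
python3 -m pendant '[-0.125,-0.0171,0,0,1, -0.125,-0.0171,0,0,1, -0.125,-0.0171,0,0,1, -0.1,-0.0137,0,0,1, -0.05,-0.007,0,0,1, 0,0,0,0,1, 0,0,0,0.05,1, 0,0,0,0.05,1, 0,0,0,0.05,1, 0,0,0,0.05,1]'
python3 -m pendant '[0,0,0,0.05,1, 0,0,0,0.045,1, 0,0,0,0,1, 0,0,0,0,1]'
python3 - <<'E'
from h import *
to([513.2,-290,160])
a=env.read_camera('top');b=env.read_camera('side')
R=[((513.2,-290),52,58,(0,255,0)),((638,-287),9,181,(0,255,0))]
overlay(a,'top',R,(285,135,385,235),6,'q1.png');overlay(b,'side',R,(230,150,400,330),3.4,'q2.png') if 0 else overlay(b,'side',R,(200,130,400,330),3,'q2.png')
E
```

```text
t: 7.95
eef_pos: [511.7, -85.8, 251.1]
tcp_rot: [-3.14, -0.001, 1.709]
ft_force: [1.0, -0.5, -1.7]
opening: 0.737
t: 9.2
eef_pos: [513.3, -294.0, 252.0]
tcp_rot: [-3.141, -0.0, 1.077]
ft_force: [-0.6, -0.2, -0.6]
opening: 0.734
t: 9.7
eef_pos: [513.4, -294.9, 252.2]
tcp_rot: [-3.141, -0.0, 0.786]
ft_force: [-0.4, 0.1, -1.2]
opening: 0.735
t 9.7 pos [ 513.4  -294.86  252.16] rot [-3.1413e+00 -1.0000e-04  7.8610e-01] j [-0.633  0.409  1.594  0.     1.139  0.152] F [-0.42  0.14 -1.23] op 0.735
tool mm [ 3.29 -3.55 92.16] frac [ 0.0082 -0.0089  0.2304]
```

View pics/q1.png

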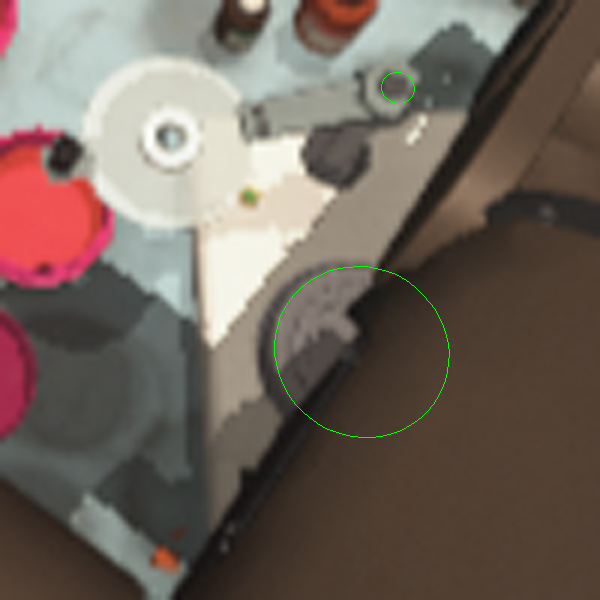

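View pics/q2.png

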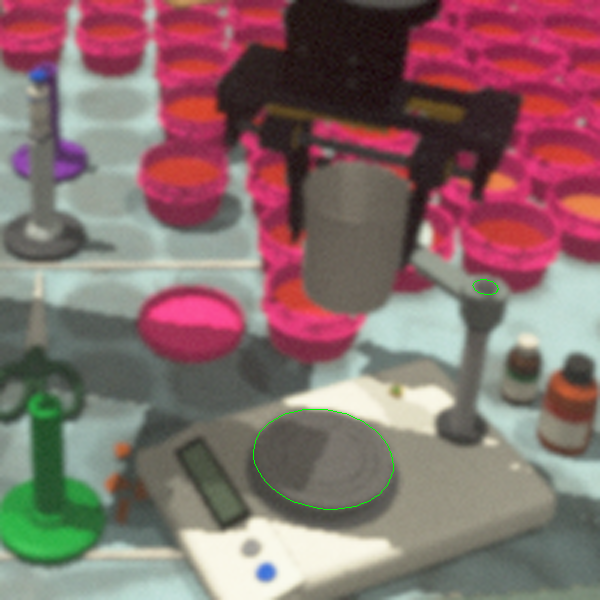

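```bash
python3 -m pendant '[0.0082,-0.0089,0.05,0,1, 0,0,0.1,0,1, 0,0,0.1,0,1, 0,0,0.06,0,1, 0,0,0.03,0,1, 0,0,0,0,1, 0,0,0,0,1]'
python3 - <<'E'
from h import *
to([513.2,-290,91])
b=env.read_camera('side')
s=env.state()['eef_pos'];z=s[2]-36.7
R=[((513.2,-290),52,58,(0,255,0)),((s[0],s[1]),30,z,(0,0,255)),((s[0],s[1]),36,z+82,(0,0,255))]
overlay(b,'side',R,(260,180,360,310),4.6,'q3.png')  if 0 else overlay(b,'side',R,(240,190,390,310),5,'q3.png')
E
```

```text
t: 10.68
eef_pos: [513.7, -291.0, 117.2]
tcp_rot: [3.14, -0.0, 0.783]
ft_force: [0.2, 0.3, -1.1]
opening: 0.733
t 10.675 pos [ 513.67 -291.05  117.22] rot [ 3.140e+00 -3.000e-04  7.825e-01] j [-0.627  0.555  1.747  0.     0.838  0.161] F [ 0.18  0.25 -1.09] op 0.733
tool mm [ 0.4  -1.11 26.22] frac [ 0.001  -0.0028  0.0655]
```

View pics/q3.png

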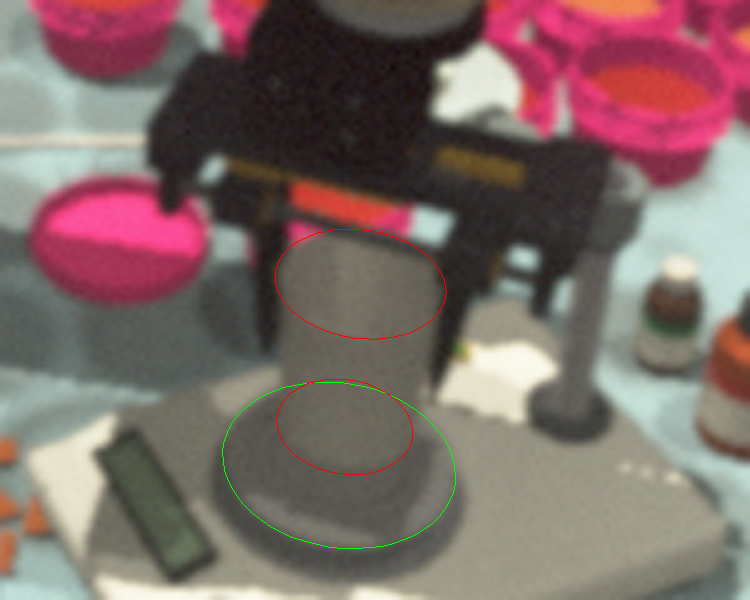

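```bash
python3 -m pendant '[0.001,-0.0028,0.03,0,1, 0,0,0.015,0,1, 0,0,0.01,0,1, 0,0,0.0075,0,1, 0,0,0,0,1, 0,0,0,0,1]'
python3 - <<'E'
from h import *
to([513.2,-290,91])
b=env.read_camera('side')
overlay(b,'side',[],(240,190,390,310),5,'q4.png')
E
```

```text
t: 11.48
eef_pos: [512.8, -289.7, 91.4]
tcp_rot: [3.141, -0.0, 0.782]
ft_force: [0.4, -0.6, -0.6]
opening: 0.736
t 11.475 pos [ 512.78 -289.67   91.35] rot [ 3.1415e+00 -1.0000e-04  7.8230e-01] j [-0.626  0.588  1.77   0.     0.783  0.162] F [ 0.37 -0.6  -0.58] op 0.736
tool mm [0.07 0.53 0.35] frac [0.0002 0.0013 0.0009]
```

View pics/q4.png

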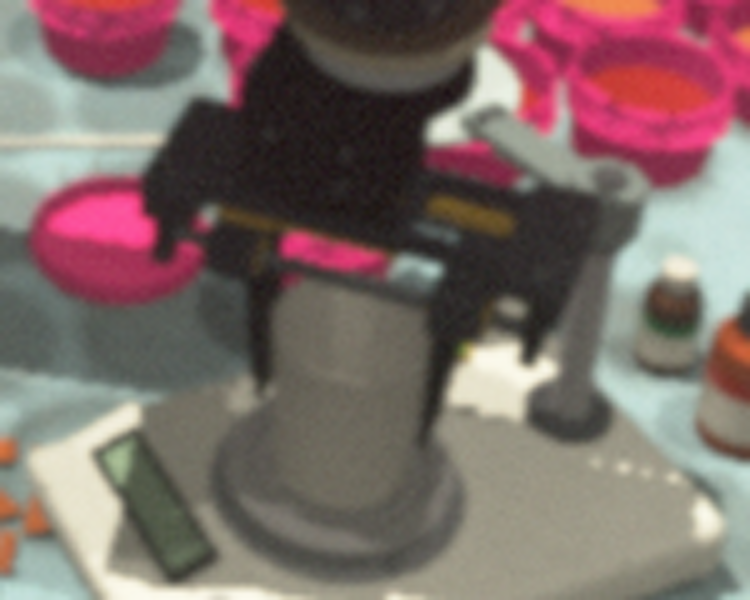

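```bash
python3 -m pendant '[0,0,0,0,-0.5, 0,0,0,0,-0.55, 0,0,0,0,-0.65, 0,0,0,0,-0.8, 0,0,0,0,-1, 0,0,0,0,-1]'
python3 - <<'E'
from h import *
to([513.2,-290,200])
b=env.read_camera('side')
R=[((513.2,-290),30,54,(0,0,255)),((513.2,-290),36,136,(0,0,255)),((513.2,-290),52,54,(0,255,0))]
overlay(b,'side',R,(240,190,390,310),5,'q5.png')
E
```

```text
t: 12.28
eef_pos: [512.8, -289.7, 91.2]
tcp_rot: [3.142, -0.0, 0.782]
ft_force: [-1.3, 0.1, -0.4]
opening: 0.989
t 12.275 pos [ 512.76 -289.67   91.22] rot [ 3.1416e+00 -1.0000e-04  7.8230e-01] j [-0.626  0.589  1.77   0.     0.783  0.162] F [-1.25  0.09 -0.42] op 0.989
tool mm [ 9.0000e-02  5.4000e-01 -1.0878e+02] frac [ 2.00e-04  1.40e-03 -2.72e-01]
```

View pics/q5.png

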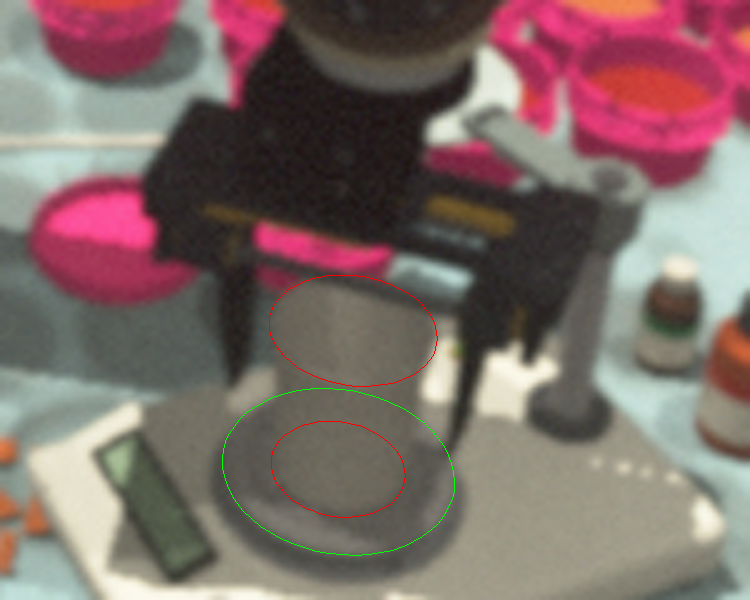

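```bash
python3 -m pendant '[0,0,-0.03,0,-1, 0,0,-0.06,0,-1, 0,0,-0.1,0,-1, 0,0,-0.1,0,-1, 0,0,-0.06,0,-1, 0,0,0,0,-1]'
python3 - <<'E'
from h import *
to([570,0,230])
E
```

```text
t: 13.08
eef_pos: [513.2, -290.0, 233.5]
tcp_rot: [3.138, -0.001, 0.782]
ft_force: [0.3, -0.8, -0.4]
opening: 1.0
t 13.075 pos [ 513.18 -289.95  233.51] rot [ 3.1377e+00 -7.0000e-04  7.8230e-01] j [-0.626  0.42   1.628  0.     1.09   0.162] F [ 0.34 -0.83 -0.43] op 1.0
tool mm [ 244.69 -165.62    3.04] frac [ 0.6117 -0.4141  0.0076]
```

```bash
python3 -m pendant '[0,0,0,-0.0523,-0.5, 0,0,0,-0.0523,-0.1, 0,0,0,-0.0523,0.25, 0,0,0,-0.0523,0.25, 0,0,0,-0.0523,0.25, 0,0,0,-0.0523,0.25, 0,0,0,0,0.25]'
python3 - <<'E'
from h import *
to([600.5,-102.2,230])
E
```

```text
t: 13.95
eef_pos: [512.4, -289.5, 230.3]
tcp_rot: [-3.141, -0.001, 1.767]
ft_force: [-0.2, -0.5, 0.1]
opening: 0.39
t 13.95 pos [ 512.43 -289.47  230.3 ] rot [-3.1406e+00 -1.1000e-03  1.7670e+00] j [-0.626  0.424  1.631  0.     1.088 -0.823] F [-0.16 -0.53  0.07] op 0.39
tool mm [166.5  122.89   0.37] frac [0.4163 0.3072 0.0009]
```

```bash
python3 -m pendant '[0.05,0.037,0,0,0.25, 0.09,0.066,0,0,0.25, 0.1,0.074,0,0,0.25, 0.1,0.074,0,0,0.25, 0.05,0.037,0,0,0.25, 0.0263,0.0192,0,0,0.25, 0,0,0,0,0.25, 0,0,0,0,0.25]'
python3 - <<'E'
from h import *
to([600.5,-102.2,172])
a=env.read_camera('top');b=env.read_camera('side')
K=(600.5,-102.2)
R=[(K,6,194,(0,255,0)),((513.2,-290),52,54,(0,255,0)),((513.2,-290),36,136,(0,0,255)),((613.3,-163.5),9,170,(0,255,0))]
overlay(a,'top',R,(285,135,385,235),6,'r1.png');overlay(b,'side',R,(240,110,390,310),3,'r2.png')
E
```

```text
t: 14.95
eef_pos: [600.2, -103.2, 231.1]
tcp_rot: [-3.141, -0.0, 1.766]
ft_force: [0.4, 0.2, -0.4]
opening: 0.375
t 14.95 pos [ 600.24 -103.2   231.1 ] rot [-3.1413 -0.      1.7665] j [-0.279  0.453  1.579 -0.     1.11  -0.474] F [ 0.44  0.16 -0.42] op 0.375
tool mm [ 0.93  0.46 59.1 ] frac [0.0023 0.0012 0.1478]
```

View pics/r1.png

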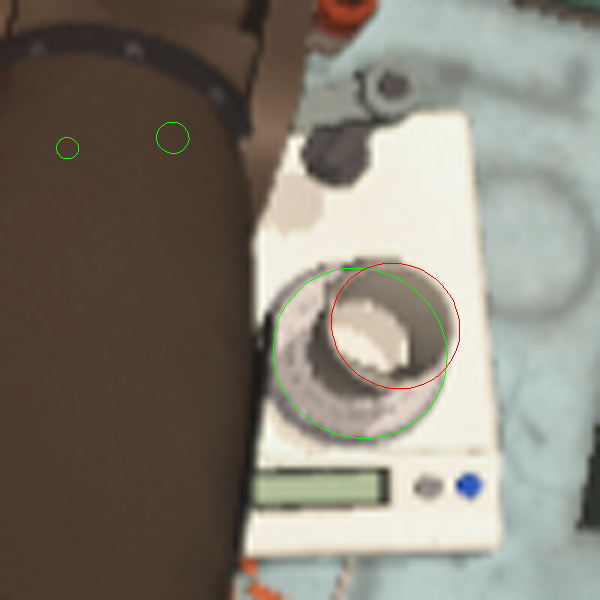

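View pics/r2.png

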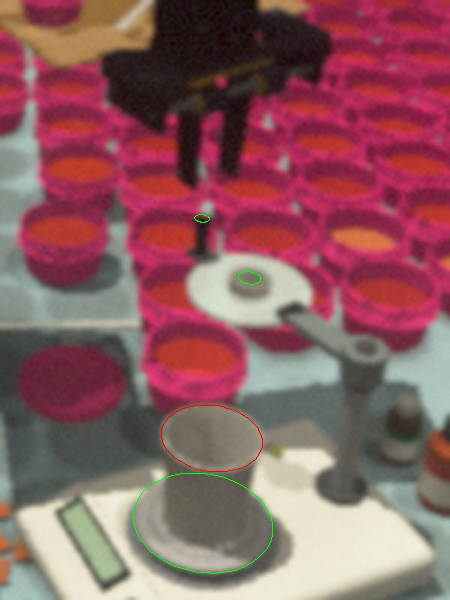

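The cup stands upright, concentric with the pan: its rim in the top crop is at (393,324) and matches the predicted ring. Next I lower the half-open jaws round the knob.

```bash
python3 -m pendant '[0.0023,0.0012,0.04,0,0.25, 0,0,0.05,0,0.25, 0,0,0.04,0,0.25, 0,0,0.0178,0,0.25, 0,0,0,0,0.25, 0,0,0,0,0.25]'
python3 - <<'E'
from h import *
to([600.5,-102.2,172])
b=env.read_camera('side')
overlay(b,'side',[],(260,130,380,230),6,'r3.png')
E
```

```text
t: 15.8
eef_pos: [601.2, -101.3, 172.6]
tcp_rot: [3.141, 0.0, 1.768]
ft_force: [-0.5, 0.0, 1.2]
opening: 0.375
t 15.8 pos [ 601.16 -101.35  172.61] rot [3.1407e+00 3.0000e-04 1.7682e+00] j [-0.275  0.512  1.646  0.     0.982 -0.473] F [-0.55  0.04  1.18] op 0.375
tool mm [-0.71 -0.82  0.61] frac [-0.0018 -0.002   0.0015]
```

View pics/r3.png

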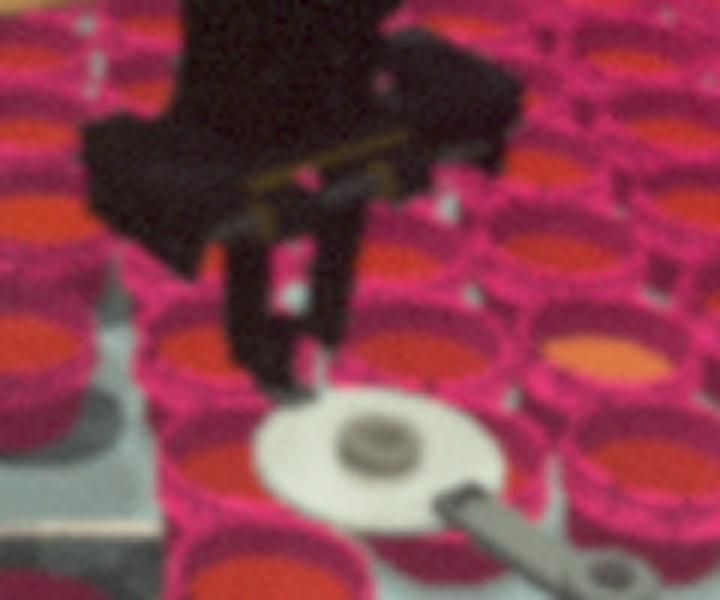

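```bash
python3 -m pendant '[0,0,0,0,0.4, 0,-0.0163,0,-0.0111,0.4, -0.0011,-0.0326,0,-0.0222,0.4, -0.0011,-0.0326,0,-0.0222,0.4, -0.0011,-0.0326,0,-0.0222,0.4, -0.0011,-0.0326,0,-0.0222,0.4, -0.0011,-0.0326,0,-0.0222,0.4, -0.0011,-0.0326,0,-0.0222,0.4, -0.0011,-0.0326,0,-0.0222,0.4, 0,0,0,0,0.4]'
cat >> h.py <<'E'
POST=np.array([637,-286.5])
def arc():
    s=env.state();d=s['eef_pos'][:2]-POST;a=np.degrees(np.arctan2(d[1],d[0]));print('R',np.hypot(*d).round(2),'ang',a.round(2),'yaw',np.degrees(s['tcp_rot'][2]).round(2),'F',s['ft_force'].round(2),'M',s['moment'].round(3),'z',s['eef_pos'][2].round(1),'j6',s['joints'][5].round(2))
E
python3 - <<'E'
from h import *
arc()
a=env.read_camera('top');b=env.read_camera('side')
overlay(b,'side',[],(240,110,390,310),3,'u2.png')
E
```

```text
t: 17.1
eef_pos: [513.8, -144.3, 172.5]
tcp_rot: [3.141, 0.0, 2.29]
ft_force: [-0.3, 0.3, -0.3]
opening: 0.3
R 188.13 ang 130.89 yaw 131.2 F [-0.26  0.27 -0.34] M [-0.042  0.031 -0.012] z 172.5 j6 -1.12
```

View pics/u2.png

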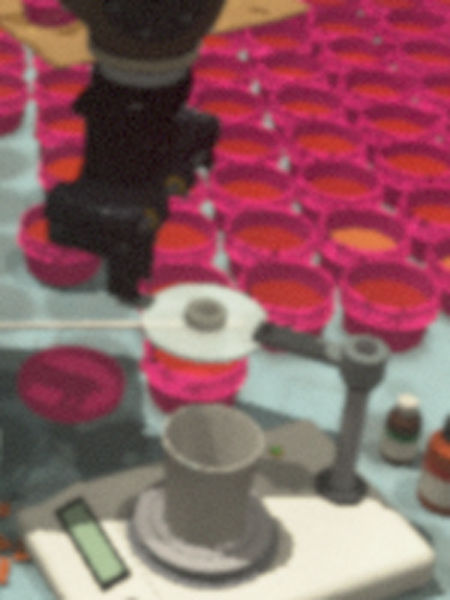

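The cover is following: the port is now at crop (207,312). Continuing the swing.

```bash
python3 -m pendant '[-0.0012,-0.0326,0,-0.0222,0.4, -0.0013,-0.0326,0,-0.0222,0.4, -0.0013,-0.0326,0,-0.0222,0.4, -0.0013,-0.0326,0,-0.0222,0.4, -0.0013,-0.0326,0,-0.0222,0.4, -0.0013,-0.0326,0,-0.0222,0.4, -0.0013,-0.0326,0,-0.0222,0.4, -0.0013,-0.0326,0,-0.0222,0.4, -0.0013,-0.0326,0,-0.0222,0.4, 0,0,0,0,0.4]'
python3 - <<'E'
from h import *
arc()
a=env.read_camera('top');b=env.read_camera('side')
overlay(b,'side',[],(240,110,390,310),3,'u3.png')
E
```

```text
t: 18.45
eef_pos: [455.8, -243.8, 172.1]
tcp_rot: [-3.142, 0.0, 2.917]
ft_force: [-0.2, 0.6, 0.0]
opening: 0.301
R 186.19 ang 166.75 yaw 167.12 F [-0.25  0.58  0.04] M [0.023 0.015 0.026] z 172.1 j6 -1.97
```

View pics/u3.png

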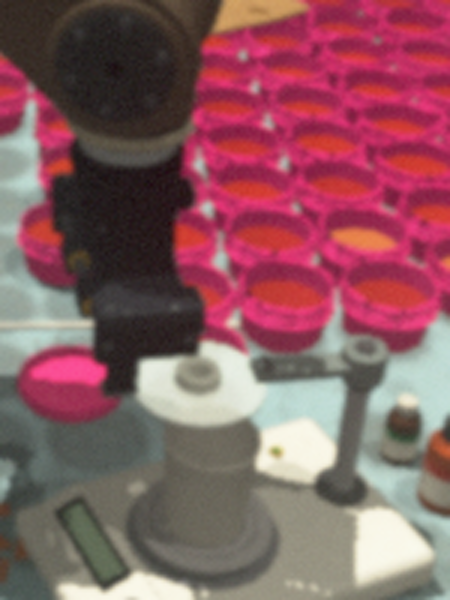

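```bash
python3 -m pendant '[-0.001,-0.0326,0,-0.0222,0.4, -0.001,-0.0244,0,-0.0167,0.4, -0.0008,-0.0163,0,-0.0111,0.4, 0,-0.0082,0,-0.0056,0.4, 0,-0.0082,0,-0.0056,0.4, 0,0,0,0,0.4]'
python3 -c "
from h import *
arc()"
python3 -m pendant '[0,-0.0082,0,-0.0056,0.4, 0,0,0,0,0.4]'
python3 -c "
from h import *
arc()"
```

```text
t: 19.3
eef_pos: [451.2, -279.0, 172.1]
tcp_rot: [3.142, 0.0, 3.111]
ft_force: [-0.3, -0.2, -0.3]
opening: 0.297
R 185.9 ang 177.7 yaw 178.24 F [-0.32 -0.15 -0.29] M [0.001 0.025 0.027] z 172.1 j6 -2.22
t: 19.55
eef_pos: [451.1, -282.5, 172.1]
tcp_rot: [-3.142, 0.0, 3.129]
ft_force: [0.5, -0.1, 0.4]
opening: 0.299
R 185.96 ang 178.78 yaw 179.27 F [ 0.5  -0.07  0.37] M [0.06  0.081 0.016] z 172.1 j6 -2.24
```

```bash
for i in 1 2; do python3 -m pendant '[0,-0.006,0,-0.004,0.4, 0,-0.006,0,-0.004,0.4, 0,0,0,0,0.4]'
python3 -c "
from h import *
arc()"; done
```

```text
t: 19.92
eef_pos: [451.0, -287.4, 172.0]
tcp_rot: [3.142, -0.0, -3.129]
ft_force: [-0.4, 0.2, 0.2]
opening: 0.3
R 186.01 ang -179.73 yaw -179.29 F [-0.36  0.15  0.22] M [ 0.057  0.026 -0.022] z 172.0 j6 -2.27
t: 20.3
eef_pos: [451.1, -292.2, 172.1]
tcp_rot: [-3.142, 0.0, -3.104]
ft_force: [0.1, 0.6, -0.0]
opening: 0.298
R 185.96 ang -178.24 yaw -177.85 F [ 0.1   0.64 -0.02] M [ 0.084  0.006 -0.04 ] z 172.1 j6 -2.31
```

Still free (TCP 181.8°, knob lagging about 2.5°). I'll take smaller steps until I feel the stop.

```bash
for i in 1 2; do python3 -m pendant '[0,-0.006,0,-0.003,0.4, 0,0,0,0,0.4]'
python3 -c "
from h import *
arc()"; done; python3 -m pendant '[0,-0.004,0,0,0.4, 0,0,0,0,0.4]'
python3 -c "
from h import *
arc()
b=env.read_camera('side')
overlay(b,'side',[((513.2,-290),9,170,(0,255,0)),((513.2,-290),50,160,(0,255,0))],(260,180,360,280),6,'u4.png')"
```

```text
t: 20.55
eef_pos: [451.2, -294.6, 172.1]
tcp_rot: [-3.142, 0.0, -3.095]
ft_force: [0.5, -0.0, 0.6]
opening: 0.3
R 185.95 ang -177.51 yaw -177.31 F [ 0.53 -0.04  0.56] M [0.021 0.017 0.018] z 172.1 j6 -2.32
t: 20.8
eef_pos: [451.3, -296.4, 172.0]
tcp_rot: [3.14, -0.0, -3.085]
ft_force: [0.2, 4.5, 1.2]
opening: 0.302
R 185.99 ang -176.96 yaw -176.76 F [0.25 4.53 1.24] M [ 0.764 -0.091 -0.029] z 172.0 j6 -2.33
t: 21.05
eef_pos: [451.2, -296.7, 171.9]
tcp_rot: [3.138, -0.001, -3.085]
ft_force: [2.2, 12.3, 3.2]
opening: 0.299
R 186.05 ang -176.85 yaw -176.78 F [ 2.18 12.27  3.24] M [ 2.118e+00 -2.730e-01 -1.000e-03] z 171.9 j6 -2.33
```

View pics/u4.png

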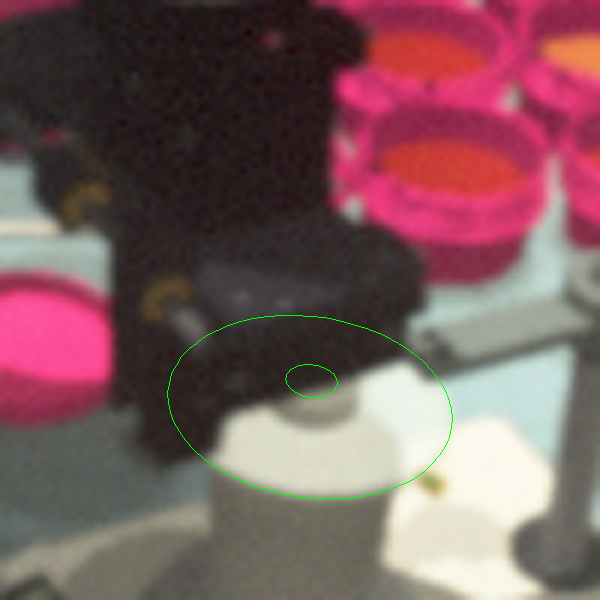

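```bash
python3 -m pendant '[0,0.01,0,0,0.4, 0,0.012,0,0,0.4, 0,0,0,0,0.3, 0,0,-0.04,0,0.3, 0,0,-0.08,0,0.3, 0,0,-0.1,0,0.3, 0,0,-0.06,0,0.3, 0,0,0,0,0.3]'
python3 -c "
from h import *
arc()
to([451,-60,290])"
```

```text
t: 22.1
eef_pos: [451.3, -290.1, 285.5]
tcp_rot: [-3.139, 0.002, -3.085]
ft_force: [0.9, -0.9, -0.7]
opening: 0.349
R 185.76 ang -178.88 yaw -176.78 F [ 0.92 -0.89 -0.66] M [-0.     0.036 -0.026] z 285.5 j6 -2.32
t 22.1 pos [ 451.27 -290.12  285.51] rot [-3.1392e+00  2.5000e-03 -3.0854e+00] j [-0.694  0.295  1.679 -0.     1.164 -2.321] F [ 0.92 -0.89 -0.66] op 0.349
tool mm [-12.66 229.76  -5.01] frac [-0.0317  0.5744 -0.0125]
```

```bash
python3 -m pendant '[0,0.06,0,0,-0.2, 0,0.12,0,0,-0.2, 0,0.13,0,0,-0.2, 0,0.13,0,0,-0.2, 0,0.13,0,0,-0.2, 0,0.13,0,0,-0.2, 0,0.13,0,0,-0.2, 0,0.13,0,0,-0.2, 0,0.07,0,0,-0.2, 0,0,0,0,-0.2]'
python3 - <<'E'
from h import *
to([426.5,134.7,215])
a=env.read_camera('top');b=env.read_camera('side')
R=[((513.2,-290),9,170,(0,255,0)),((513.2,-290),50,160,(0,255,0)),((637,-286.5),9,181,(0,255,0)),((450.2,-291),6,194,(0,255,0)),((513.2,-290),52,54,(0,0,255))]
overlay(a,'top',[],(315,140,375,220),7,'v1.png');overlay(b,'side',[],(250,170,380,280),6,'v2.png')
overlay(a,'top',R,(315,140,375,220),7,'v1o.png');overlay(b,'side',R,(250,170,380,280),6,'v2o.png')
for n in('port','cover_knob','pan_top','steel_cup'):
  for c in('top','side'): print(n,c,[(np.round(d['xyz'],1).tolist(),round(d['confidence'],2)) for d in env.landmark_of(n,c)][:2])
E
python3 -c "
import cv2,numpy as np
for i in '12':
  a=cv2.imread('pics/v%s.png'%i);b=cv2.imread('pics/v%so.png'%i)
  o=np.hstack([a,b]);
  if i=='1': cv2.imwrite('pics/w1.png',o[:, :])
"
```

```text
t: 23.35
eef_pos: [426.3, 123.6, 283.0]
tcp_rot: [3.142, -0.002, -3.082]
ft_force: [-0.7, 0.0, 0.6]
opening: 0.598
t 23.35 pos [426.28 123.64 283.  ] rot [ 3.1415e+00 -2.0000e-03 -3.0819e+00] j [ 0.133  0.155  1.877  0.     1.111 -1.497] F [-0.69  0.03  0.56] op 0.598
tool mm [-1.02 11.02 68.  ] frac [-0.0025  0.0276  0.17  ]
port top [([512.6, -288.4, 170.2], 0.8)]
port side [([518.9, -287.3, 173.3], 0.96)]
cover_knob top [([451.3, -291.8, 177.9], 0.66)]
cover_knob side [([452.5, -293.0, 176.2], 0.81)]
pan_top top [([512.2, -287.3, 50.7], 0.5), ([451.2, -289.8, 177.5], 0.24)]
pan_top side [([511.4, -289.0, 53.0], 0.6)]
steel_cup top []
steel_cup side [([512.2, -285.6, 53.7], 0.58)]
```

View pics/v1.png

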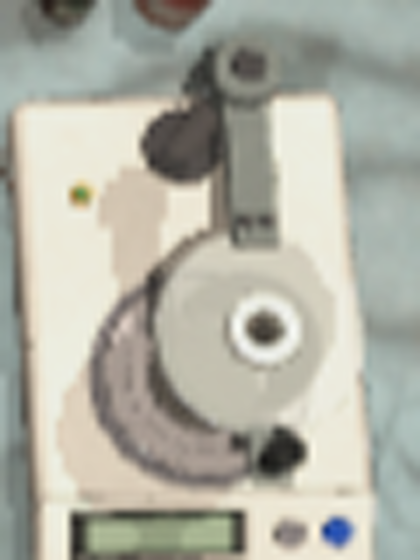

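View pics/v1o.png

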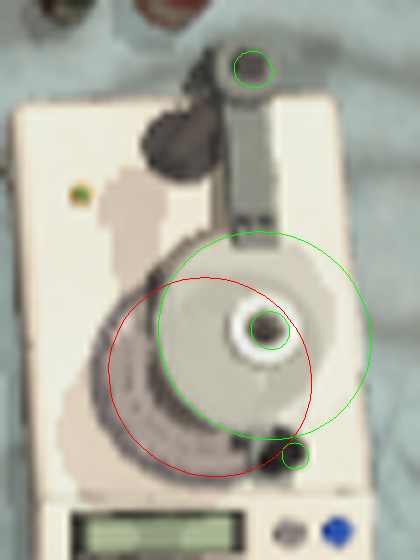

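View pics/v2.png

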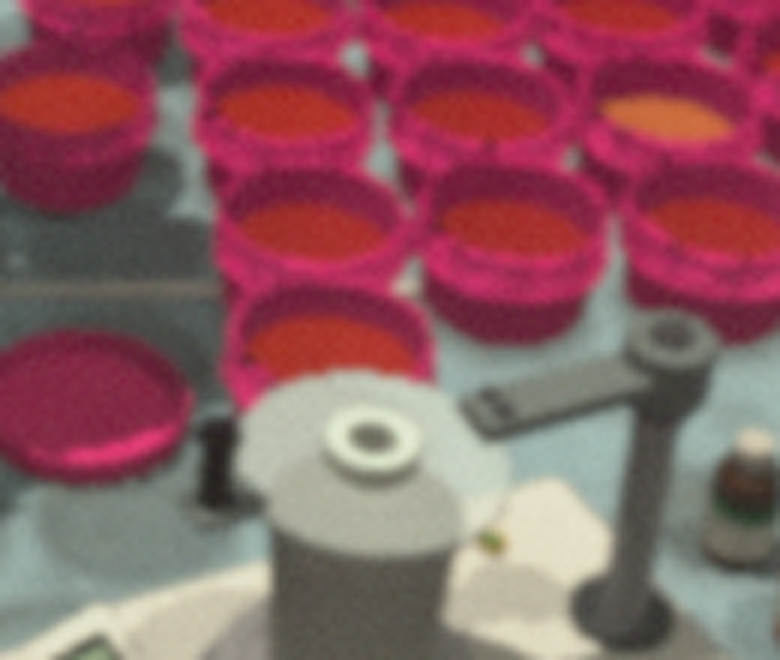

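View pics/v2o.png

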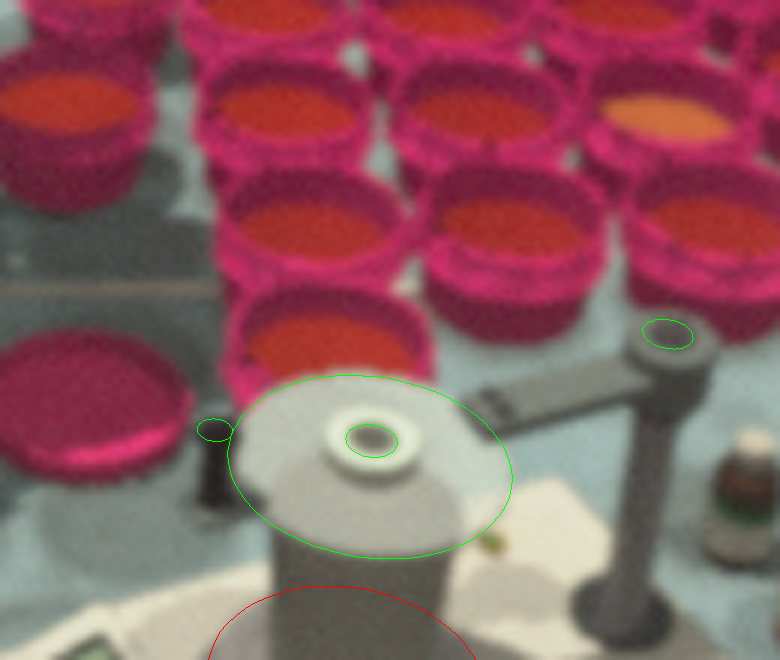

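```bash
python3 - <<'E'
from h import *
T=lambda x,y:((x+.5)/7-.5+315,(y+.5)/7-.5+140)
S=lambda x,y:((x+.5)/6-.5+250,(y+.5)/6-.5+170)
T2=lambda x,y:((x+.5)/6-.5+285,(y+.5)/6-.5+135)
f=lambda n,c,p,z:print(n,c,ray(c,p,z).round(1))
f('hub','top',T(248,66),181);f('port','top',T(264,328),170);f('knob','top',T(291,452),194);f('knobmid','top',T(283,452),178)
f('hub','side',S(671,336),181);f('port','side',S(374,437),170);f('knob','side',S(218,425),194)
f('c1','top',T2(193,115),40);f('c2','top',T2(467,112),40);f('c3','top',T2(215,552),40);f('c4','top',T2(498,550),40)
E
```

```text
hub top [ 638.5 -284.3  181. ]
port top [ 514.2 -287.3  170. ]
knob top [ 451.8 -289.4  194. ]
knobmid top [ 454.3 -290.3  178. ]
hub side [ 637.4 -288.2  181. ]
port side [ 515.  -288.8  170. ]
knob side [ 452.4 -289.2  194. ]
c1 top [ 666.  -198.4   40. ]
c2 top [ 667.1 -368.5   40. ]
c3 top [ 395.4 -200.9   40. ]
c4 top [ 395.8 -369.    40. ]
```

```bash
python3 - <<'E'
from h import *
a=env.read_camera('top');b=env.read_camera('side')
overlay(a,'top',[],(310,135,390,235),6,'z1.png')
overlay(b,'side',[],(300,205,350,265),10,'z2.png')
overlay(a,'top',[],(335,170,370,215),13,'z3.png')
E
```

```text
(no output)
```

View pics/z1.png

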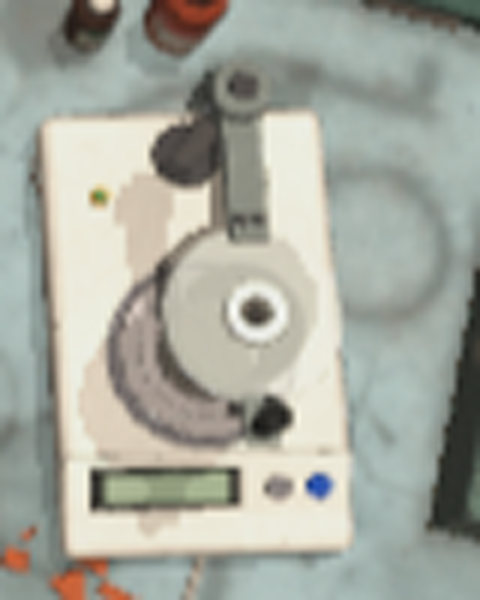

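View pics/z2.png

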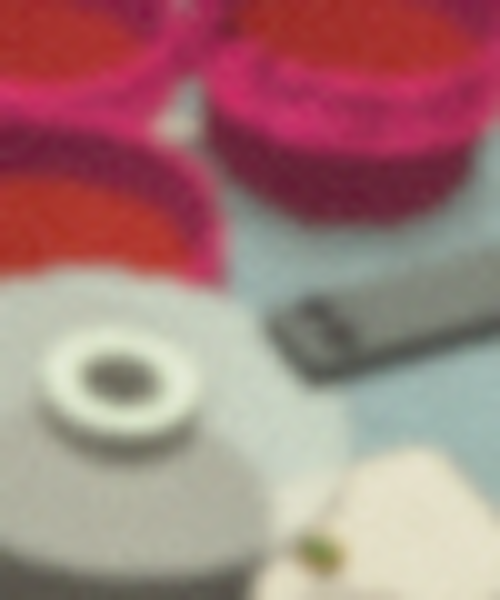

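View pics/z3.png

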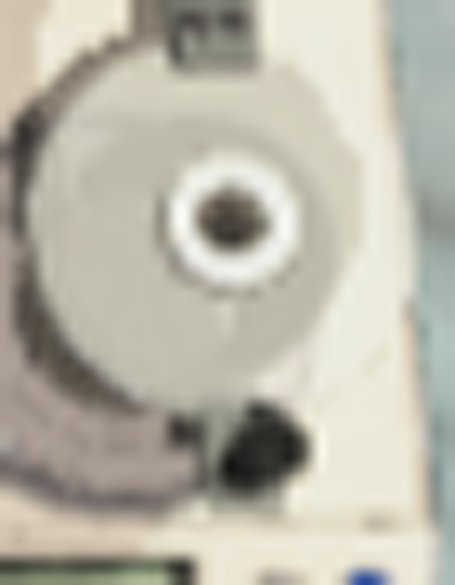

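The cover is shut: bore at side crop (374,437) gives (515,-288.8), and the top view gives (514.2,-287.3). The hub–port–knob line is parallel to the housing, and I felt the solid stop. Next is the pipette.

```bash
python3 -m pendant '[-0.0025,0.0276,0.06,0,-0.2, 0,0,0.08,0,-0.2, 0,0,0.03,0,-0.2, 0,0,0,0,-0.2, 0,0,0,0,-0.2]'
python3 - <<'E'
from h import *
to([426.5,134.7,132])
a=env.read_camera('top');b=env.read_camera('side')
overlay(b,'side',[],(180,90,250,200),5,'aa.png')
E
```

```text
t: 24.58
eef_pos: [428.6, 132.8, 217.0]
tcp_rot: [3.141, 0.001, -3.085]
ft_force: [0.1, 0.1, -0.6]
opening: 0.602
t 24.575 pos [428.62 132.83 217.01] rot [ 3.1414e+00  1.4000e-03 -3.0854e+00] j [ 0.153  0.237  1.968  0.     0.935 -1.474] F [ 0.1   0.14 -0.62] op 0.602
tool mm [ 2.13  1.97 85.01] frac [0.0053 0.0049 0.2125]
```

View pics/aa.png

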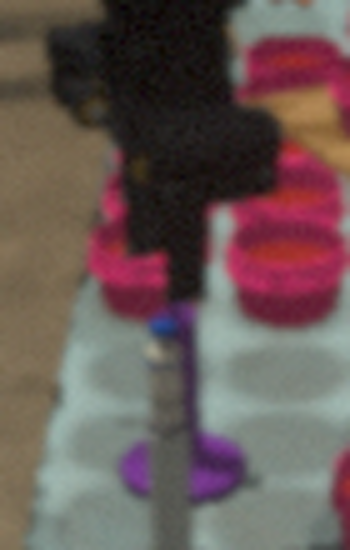

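```bash
python3 -m pendant '[0.0053,0.0049,0.03,0,-0.2, 0,0,0.05,0,-0.2, 0,0,0.05,0,-0.2, 0,0,0.05,0,-0.2, 0,0,0.03,0,-0.2, 0,0,0,0,-0.2, 0,0,0,0,-0.2]'
python3 - <<'E'
from h import *
to([426.5,134.7,132])
a=env.read_camera('top');b=env.read_camera('side')
overlay(b,'side',[],(180,90,250,200),5,'ab.png')
E
```

```text
t: 25.55
eef_pos: [426.1, 134.7, 132.5]
tcp_rot: [3.141, 0.001, -3.085]
ft_force: [0.1, 0.3, -0.3]
opening: 0.598
t 25.55 pos [426.12 134.73 132.53] rot [ 3.1415e+00  7.0000e-04 -3.0853e+00] j [ 0.158  0.363  2.074  0.     0.705 -1.469] F [ 0.09  0.26 -0.27] op 0.598
tool mm [-0.38 -0.05  0.53] frac [-0.0009 -0.0001  0.0013]
```

View pics/ab.png

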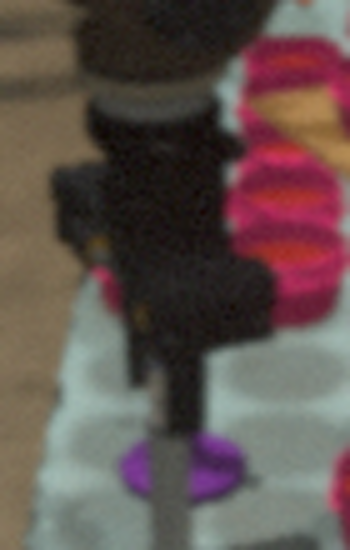

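```bash
python3 -m pendant '[0,0,0,0,0.3, 0,0,0,0,0.5, 0,0,0,0,0.6, 0,0,0,0,0.7, 0,0,0,0,0.8, 0,0,0,0,1, 0,0,0,0,1, 0,0,0,0,1]'
python3 -c "
from h import *
to([426.5,134.7,132])"
```

```text
t: 26.65
eef_pos: [425.9, 134.6, 132.1]
tcp_rot: [3.142, 0.0, -3.085]
ft_force: [-1.5, 0.5, 0.8]
opening: 0.204
t 26.65 pos [425.93 134.65 132.12] rot [ 3.1415e+00  1.0000e-04 -3.0854e+00] j [ 0.158  0.363  2.074  0.     0.704 -1.469] F [-1.49  0.47  0.75] op 0.204
tool mm [-0.57  0.02  0.12] frac [-0.0014  0.      0.0003]
```

```bash
python3 -m pendant '[0,0,-0.02,0,1, 0,0,-0.05,0,1, 0,0,-0.06,0,1, 0,0,-0.06,0,1, 0,0,-0.06,0,1, 0,0,-0.06,0,1, 0,0,-0.06,0,1, 0,0,-0.08,0,1, 0,0,-0.06,0,1, 0,0,0,0,1]'
python3 - <<'E'
from h import *
to([514.5,-288,337])
a=env.read_camera('top');b=env.read_camera('side')
overlay(b,'side',[],(180,20,250,130),5,'ac.png')
E
```

```text
t: 27.9
eef_pos: [426.1, 134.7, 337.5]
tcp_rot: [3.141, 0.003, -3.085]
ft_force: [-0.1, 0.2, -1.6]
opening: 0.207
t 27.9 pos [426.11 134.71 337.53] rot [ 3.1412e+00  3.1000e-03 -3.0852e+00] j [ 0.158  0.111  1.781  0.     1.247 -1.469] F [-0.11  0.16 -1.63] op 0.207
tool mm [ -64.43 -427.02    0.57] frac [-0.1611 -1.0675  0.0014]
```

View pics/ac.png

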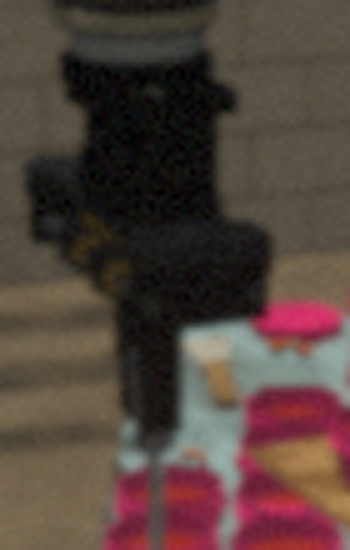

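```bash
python3 -m pendant '[-0.006,-0.04,0,0,1, -0.0121,-0.08,0,0,1, -0.0158,-0.105,0,0,1, -0.0158,-0.105,0,0,1, -0.0158,-0.105,0,0,1, -0.0158,-0.105,0,0,1, -0.0158,-0.105,0,0,1, -0.0158,-0.105,0,0,1, -0.0158,-0.105,0,0,1, -0.0121,-0.08,0,0,1]'
python3 -m pendant '[-0.009,-0.06,0,0,1, -0.007,-0.045,0,0,1, -0.004,-0.0275,0,0,1, 0,0,0,0,1, 0,0,0,0,1]'
python3 - <<'E'
from h import *
to([514.5,-288,337])
a=env.read_camera('top');b=env.read_camera('side')
overlay(b,'side',[],(270,110,370,250),5.5,'ad.png') if 0 else overlay(b,'side',[],(270,130,370,250),5,'ad.png')
E
```

```text
t: 29.25
eef_pos: [502.6, -238.2, 334.9]
tcp_rot: [3.141, -0.002, -3.086]
ft_force: [1.2, 0.2, -1.4]
opening: 0.204
t: 29.88
eef_pos: [514.1, -287.4, 336.2]
tcp_rot: [3.141, 0.0, -3.085]
ft_force: [-0.4, 0.2, -0.5]
opening: 0.206
t 29.875 pos [ 514.1  -287.37  336.24] rot [ 3.1414e+00  1.0000e-04 -3.0847e+00] j [-0.622  0.342  1.473  0.     1.326 -2.25 ] F [-0.37  0.23 -0.51] op 0.206
tool mm [-0.36 -0.65 -0.76] frac [-0.0009 -0.0016 -0.0019]
```

View pics/ad.png

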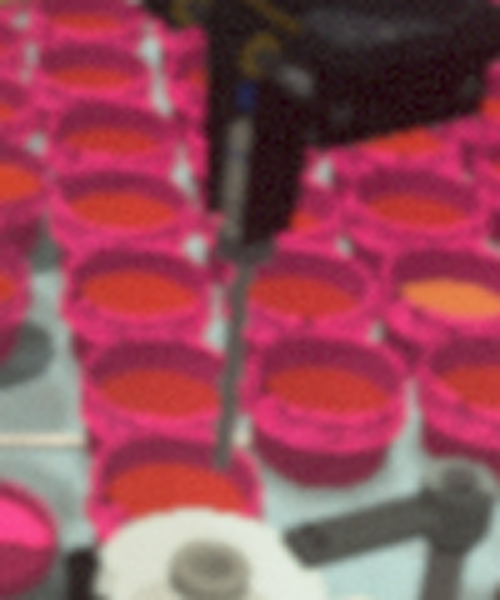

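```bash
python3 - <<'E'
from h import *
for z in (170,219,270,324,340): print(z,((proj('side',[514.1,-287.4,z])-[270,130]+.5)*5-.5).round(1), proj('top',[514.1,-287.4,z]).round(1))
b=env.read_camera('side')
overlay(b,'side',[],(300,170,330,250),7.5,'ae0.png');overlay(b,'side',[],(295,170,340,250),7.5,'ae.png') if 0 else overlay(b,'side',[],(290,170,350,240),8,'ae.png')
a=env.read_camera('top'); overlay(a,'top',[],(310,150,390,235),7,'af.png')
E
```

```text
170 [208.1 562.7] [352.3 186.4]
219 [218.  469.8] [356.5 183.3]
270 [229.1 367.3] [361.2 179.6]
324 [241.5 251.6] [366.7 175.4]
340 [245.3 215.8] [368.4 174. ]
```

View pics/ae.png

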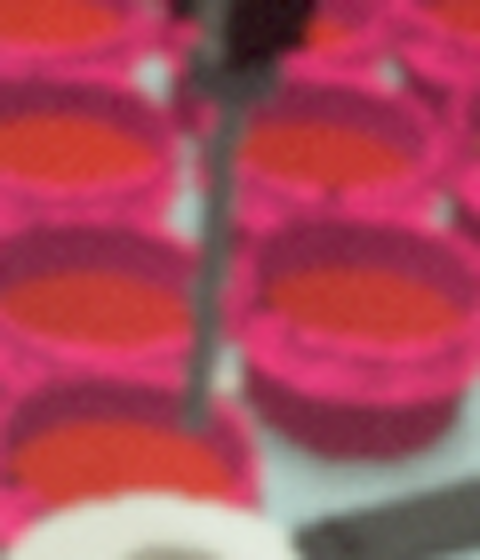

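View pics/af.png

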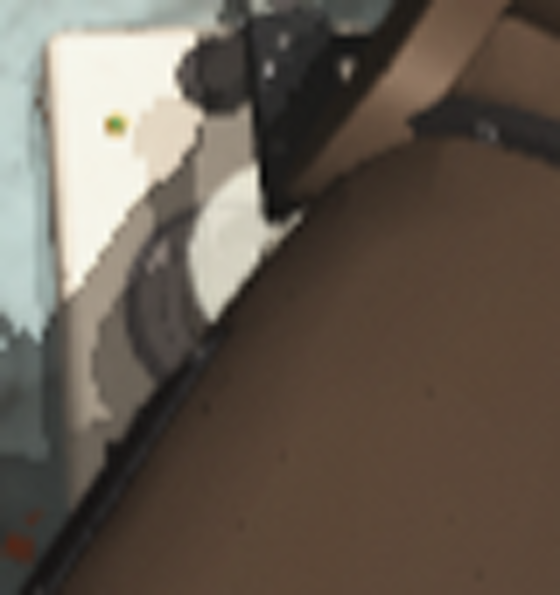

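```bash
python3 -m pendant '[-0.0009,-0.0016,0.03,0,1, 0,0,0.04,0,1, 0,0,0.022,0,1, 0,0,0,0,1, 0,0,0,0,1]'
cat >> h.py <<'E'
def avg(cam,n=8): return np.mean([env.read_camera(cam).astype(float) for _ in range(n)],0).clip(0,255).astype(np.uint8)
E
python3 - <<'E'
from h import *
to([514.5,-288,297])
b=avg('side')
cv2.imwrite('pics/avg1_raw.png',b[:,:,::-1])
overlay(b,'side',[],(290,190,345,260),11 if 0 else 8,'ag.png')
overlay(b,'side',[],(295,215,330,260),14,'ah.png')
E
```

```text
t: 30.7
eef_pos: [514.7, -288.8, 299.5]
tcp_rot: [-3.141, 0.0, -3.085]
ft_force: [-0.7, -0.9, 0.6]
opening: 0.207
t 30.7 pos [ 514.66 -288.78  299.53] rot [-3.1414e+00  4.0000e-04 -3.0853e+00] j [-0.623  0.368  1.53   0.     1.243 -2.25 ] F [-0.75 -0.87  0.56] op 0.207
tool mm [0.12 0.79 2.53] frac [0.0003 0.002  0.0063]
```

View pics/ag.png

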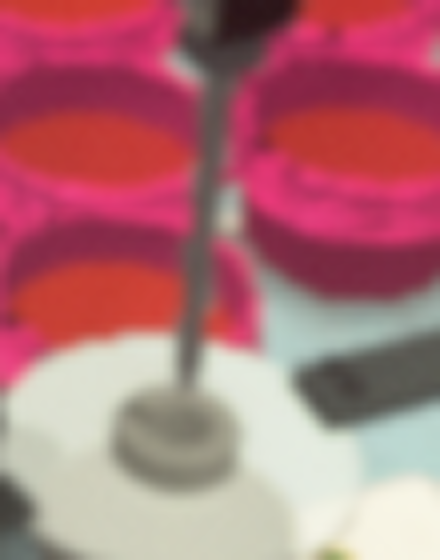

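View pics/ah.png

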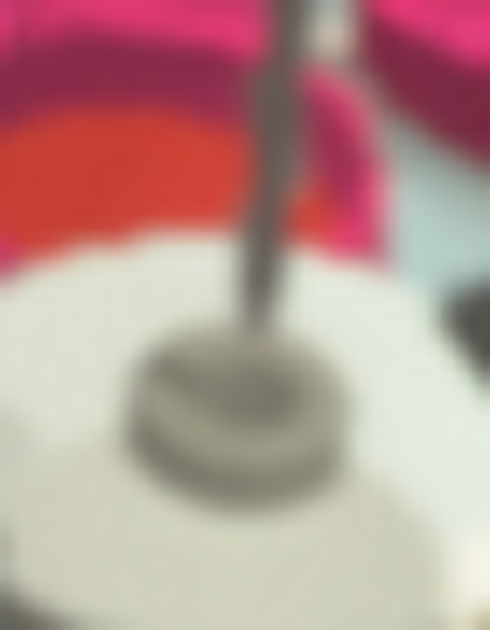

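```bash
python3 - <<'E'
from h import *
for p in [(312.9,237.1),(312.9,237.9)]: print('tip',ray('side',p,182.4).round(2))
for p in [(311.6,242.8),(312,242.6)]: print('bore',ray('side',p,170).round(2))
# rod axis from ray rows: dark pixel profile on averaged image
im=cv2.imread('pics/avg1_raw.png').astype(float)
s=im.max(2)-im.min(2); g=im.mean(2)
for v in range(200,240,3):
    r=g[v,300:330]; w=np.clip(150-r,0,None)*(s[v,300:330]<45); 
    print(v,(w*np.arange(300,330)).sum()/max(w.sum(),1), np.nonzero(s[v,300:330]<45)[0]+300)
for z in (182.4,200,220,250,280): print(z,proj('side',[514.66,-288.78,z]).round(2))
E
```

```text
tip [ 517.15 -287.01  182.4 ]
tip [ 515.86 -289.37  182.4 ]
bore [ 513.81 -289.63  170.  ]
bore [ 514.92 -289.35  170.  ]
200 316.7160305343511 [315 316 317 318]
203 316.0440366972477 [315 316 317]
206 315.98548094373865 [315 316 317]
209 315.94388777555116 [315 316 317]
212 315.50750750750746 [315 316]
215 315.5942028985507 [315 316 317 318 319]
218 315.47222222222223 [315 316 317 318 319]
221 314.0019305019305 [313 314 315]
224 317.51180124223606 [313 314 315 322 323 324 325]
227 318.00242130750604 [314 315 323 324 325 326 327 328 329]
230 313.5 [313 314 323 324 325 326 327 328 329]
233 313.24657534246575 [300 301 302 303 304 305 306 307 308 309 310 311 312 313 314 315 316 317
 322 323 324 325 326 327 328 329]
236 324.2867783985102 [300 301 302 303 304 305 306 307 308 309 310 311 312 313 314 315 316 317
 318 319 320 321 322 323 324 325 326 327 328 329]
239 326.92021276595744 [300 301 302 303 304 305 306 307 308 309 310 311 312 313 314 315 316 317
 318 319 320 321 322 323 324 325 326 327 328 329]
182.4 [312.26 237.86]
200 [312.98 231.21]
220 [313.82 223.49]
250 [315.11 211.56]
280 [316.45 199.19]
```

```bash
python3 -c "
from h import *
to([514.1,-288,299])"; python3 -m pendant '[0,0,0,0,1, 0,0,0,0,1]'; python3 -c "
from h import *
to([514.1,-288,299])"
```

```text
t 31.1 pos [ 514.51 -288.69  299.43] rot [-3.1415e+00  2.0000e-04 -3.0854e+00] j [-0.623  0.368  1.531  0.     1.243 -2.25 ] F [0.17 1.22 0.05] op 0.206
tool mm [0.37 0.71 0.43] frac [0.0009 0.0018 0.0011]
t: 31.35
eef_pos: [514.5, -288.7, 299.3]
tcp_rot: [3.142, 0.0, -3.085]
ft_force: [-0.1, -0.2, -0.5]
opening: 0.206
t 31.35 pos [ 514.51 -288.67  299.29] rot [ 3.1415e+00  1.0000e-04 -3.0854e+00] j [-0.623  0.368  1.531  0.     1.243 -2.25 ] F [-0.08 -0.22 -0.47] op 0.206
tool mm [0.37 0.69 0.29] frac [0.0009 0.0017 0.0007]
```

```bash
python3 -m pendant '[0.0009,0.0018,0,0,1, 0,0,0.01,0,1, 0,0,0.01,0,1, 0,0,0,0,1, 0,0,0,0,1]'
python3 - <<'E'
from h import *
to([514.1,-288,291])
b=avg('side')
s=env.state()['eef_pos']
R=[((s[0],s[1]),9,170,(0,255,0)),((s[0],s[1]),17,170,(0,255,0)),((s[0],s[1]),4,s[2]-117.1,(0,0,255))]
overlay(b,'side',[],(295,215,330,260),13,'ai.png')
overlay(b,'side',R,(295,215,330,260),13,'aio.png')
E
```

```text
t: 31.98
eef_pos: [514.1, -288.0, 291.3]
tcp_rot: [3.142, 0.0, -3.085]
ft_force: [0.3, 0.3, -0.6]
opening: 0.206
t 31.975 pos [ 514.15 -287.98  291.28] rot [ 3.1415  0.     -3.0853] j [-0.623  0.373  1.545  0.     1.224 -2.25 ] F [ 0.28  0.31 -0.64] op 0.206
tool mm [ 0.05 -0.01  0.28] frac [ 0.0001 -0.      0.0007]
```

View pics/ai.png

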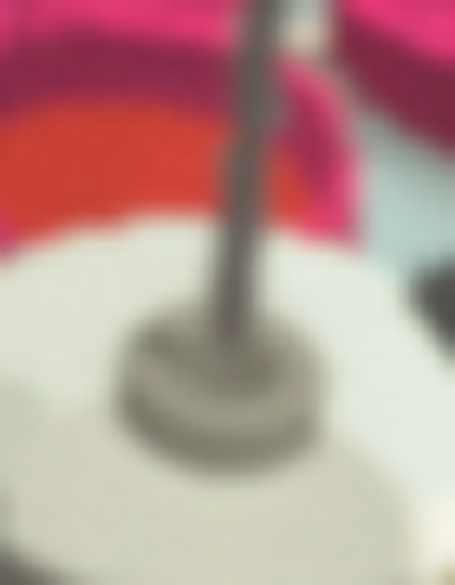

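View pics/aio.png

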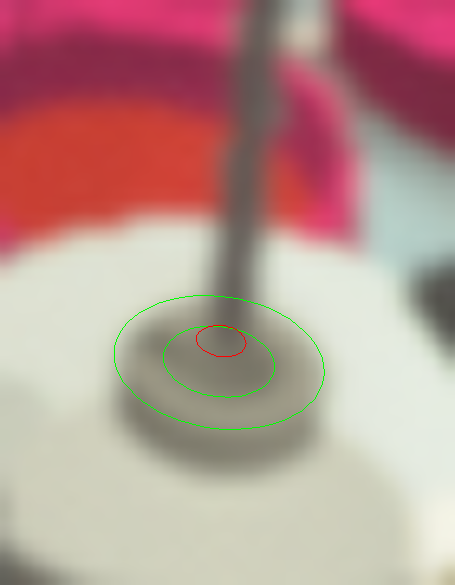

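```bash
python3 - <<'E'
from h import *
b=avg('side').astype(float);g=b.mean(2)
s=env.state()['eef_pos']
for v in range(231,241):
    r=g[v,300:326]; print(v,r.astype(int))
    
for z in (174.2,178,182,186,190): print(z,proj('side',[s[0],s[1],z]).round(2))
E
```

```text
231 [114 115 118 122 136 151 158 161 161 159 150 130 105  94 103 117 124 123
 124 128 131 139 161 185 195 195]
232 [146 156 159 164 176 191 200 203 203 201 186 155 114  99 115 141 157 156
 146 140 137 140 160 185 195 195]
233 [188 198 201 204 208 214 217 219 219 217 201 163 118 103 130 171 198 198
 185 175 167 161 170 187 196 195]
234 [212 217 217 217 217 217 219 219 220 216 198 157 114 107 139 186 215 222
 218 213 208 199 194 199 200 196]
235 [217 218 218 219 218 218 218 218 217 214 192 150 109 108 146 192 220 226
 227 226 225 222 218 216 209 198]
236 [219 219 218 219 218 219 217 217 215 211 188 142 105 108 146 192 219 225
 228 228 227 227 227 225 220 203]
237 [219 219 220 219 219 218 215 212 207 198 175 132 101 108 146 190 216 223
 226 227 227 228 227 227 223 205]
238 [218 219 219 219 218 213 205 194 184 173 153 120  98 108 142 182 206 218
 223 225 227 227 227 228 225 211]
239 [219 218 219 217 212 198 179 164 158 154 138 114  99 106 134 164 185 202
 215 222 226 227 227 228 227 220]
240 [219 218 217 213 196 170 146 137 141 141 131 112 101 108 128 149 163 179
 198 216 224 227 228 228 228 226]
174.2 [311.52 240.74]
178 [311.67 239.33]
182 [311.83 237.84]
186 [312.   236.34]
190 [312.16 234.83]
```

```bash
python3 - <<'E'
from h import *
b=avg('side').astype(float);g=b.mean(2)
s=env.state()['eef_pos']
for v in range(240,252):
    print(v,g[v,299:326].astype(int))
for z in (150,155,160,165,170): print(z,proj('side',[s[0],s[1],z]).round(2))
z2=cv2.imread('pics/v2.png').mean(2) # 6x, off 250,170
for v in range(240,249):
    y=int((v-170+.5)*6-.5); print('v2',v,z2[y,[int((u-250+.5)*6-.5) for u in range(299,326)]].astype(int))
E
```

```text
240 [218 218 217 217 212 197 171 145 137 141 141 131 114 101 108 127 147 162
 179 198 215 224 226 227 228 228 226]
241 [218 218 218 216 206 181 149 128 123 126 129 125 115 108 109 121 135 147
 160 178 204 220 225 227 229 229 228]
242 [218 217 217 214 200 171 149 135 127 123 123 123 119 114 112 116 123 137
 150 164 189 212 224 227 228 229 229]
243 [218 218 218 213 194 164 146 144 138 132 127 124 120 117 115 114 119 132
 147 158 178 205 221 226 227 229 229]
244 [217 217 216 211 189 155 139 143 145 140 133 129 123 120 118 118 125 137
 149 157 174 203 221 226 228 229 229]
245 [213 215 212 205 181 144 127 134 142 145 142 138 133 130 130 132 137 146
 151 157 175 204 221 226 227 228 229]
246 [209 208 206 199 177 142 120 123 133 140 144 145 144 144 143 145 147 148
 148 151 174 208 223 226 227 228 229]
247 [202 202 201 198 184 155 129 117 121 127 135 141 143 143 145 146 144 142
 140 145 173 206 220 225 227 228 229]
248 [200 201 200 199 194 176 151 127 120 119 122 127 129 130 133 134 133 133
 133 145 171 198 213 219 224 227 228]
249 [200 200 200 201 200 192 177 155 136 126 121 121 123 125 125 
[... 741 characters left out ...]
[187 186 186 183 181 192 213 221 210 171 137 114 107 106 109 124 152 190
 218 221 213 200 194 197 198 200 202]
v2 244 [186 186 184 180 176 178 201 215 216 194 163 138 123 117 123 138 165 195
 218 221 209 192 190 195 200 199 201]
v2 245 [187 184 183 180 163 157 172 196 213 213 202 182 164 161 163 177 193 212
 217 210 193 186 190 195 198 201 199]
v2 246 [182 177 174 171 159 147 144 166 190 203 210 209 205 202 207 208 212 213
 205 184 169 179 190 198 197 199 199]
v2 247 [176 175 172 169 164 146 135 139 151 167 183 194 200 203 208 202 198 184
 166 147 152 171 190 196 197 202 200]
v2 248 [172 169 169 172 166 160 146 130 125 131 141 151 157 156 159 160 151 139
 129 128 142 166 183 190 195 199 201]
```

The pipette axis is at u=312.46 at v=236, an offset of +0.43 px from the projected TCP axis. The bush is off by +0.35 px, so they agree to about 0.2 mm in x. In y, the knob contact, top and side estimates all give about −288. I'll lower it slowly.

```bash
python3 -m pendant '[0,0,0.006,0,1, 0,0,0.01,0,1, 0,0,0.01,0,1, 0,0,0.01,0,1, 0,0,0.01,0,1, 0,0,0.01,0,1, 0,0,0,0,1]'
python3 - <<'E'
from h import *
to([514.1,-288,212])
b=avg('side',4)
overlay(b,'side',[],(285,195,345,260),9,'aj.png')
E
```

```text
t: 34.05
eef_pos: [514.0, -287.9, 268.5]
tcp_rot: [3.141, -0.0, -3.085]
ft_force: [0.7, 0.9, -1.1]
opening: 0.207
t 34.05 pos [ 514.03 -287.92  268.54] rot [ 3.1412e+00 -4.0000e-04 -3.0853e+00] j [-0.623  0.391  1.578  0.     1.174 -2.25 ] F [ 0.72  0.92 -1.05] op 0.207
tool mm [-0.09 -0.1  56.54] frac [-0.0002 -0.0003  0.1413]
```

View pics/aj.png

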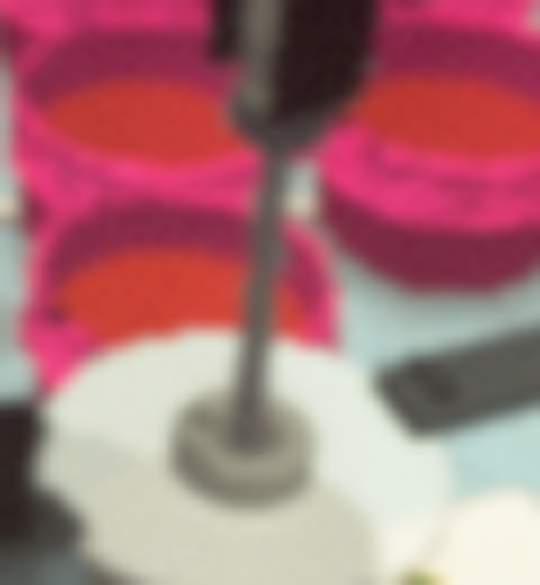

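The rod is in the port at crop (245,440), centred between the bush sides (175–315), with no contact force. Continuing down.

```bash
python3 -m pendant '[0,0,0.01,0,1, 0,0,0.015,0,1, 0,0,0.015,0,1, 0,0,0.015,0,1, 0,0,0.015,0,1, 0,0,0.015,0,1, 0,0,0.015,0,1, 0,0,0.015,0,1, 0,0,0.013,0,1, 0,0,0.01,0,1]'
python3 -m pendant '[0,0,0,0,1, 0,0,0,0,1]'
python3 - <<'E'
from h import *
to([514.1,-288,212])
b=avg('side',8);g=b.astype(float).mean(2)
s=env.state()['eef_pos']
for v in (222,225,228,231,234,236,238,240): print(v,g[v,302:324].astype(int))
for z in (170,175,180,185,190,200,210): print(z,proj('side',[s[0],s[1],z]).round(2))
overlay(b,'side',[],(285,195,345,260),9,'ak.png')
overlay(b,'side',[],(240,150,390,310),3.75,'al.png')
E
```

```text
t: 35.5
eef_pos: [514.1, -287.9, 213.3]
tcp_rot: [3.141, -0.0, -3.085]
ft_force: [-0.7, 0.1, -0.4]
opening: 0.206
t: 35.75
eef_pos: [514.2, -288.0, 213.8]
tcp_rot: [-3.142, 0.0, -3.085]
ft_force: [-1.1, 0.2, -1.6]
opening: 0.208
t 35.75 pos [ 514.19 -288.02  213.83] rot [-3.1415e+00  3.0000e-04 -3.0853e+00] j [-0.623  0.441  1.65   0.     1.05  -2.25 ] F [-1.14  0.22 -1.56] op 0.208
tool mm [0.09 0.02 1.83] frac [0.0002 0.0001 0.0046]
222 [95 95 92 81 62 49 55 70 86 92 83 61 43 38 37 37 36 37 36 37 44 60]
225 [109 107 107 108 107 106 107 104  96  89  76  55  39  37  39  39  38  38
  40  50  79 113]
228 [109 109 109 110 110 108  96  85  86  88  73  53  41  40  40  41  48  61
  81 112 148 178]
231 [121 126 139 154 162 160 145 117  88  72  66  64  65  67  69  81 101 121
 133 143 165 190]
234 [221 222 222 223 224 223 223 217 194 151 109  97 128 171 202 216 219 218
 213 204 199 204]
236 [223 223 224 223 222 221 219 215 190 145 106 107 148 197 222 229 231 231
 231 231 231 228]
238 [223 223 221 217 205 187 173 158 139 111  96 106 142 186 213 222 226 229
 230 231 232 231]
240 [222 217 201 172 140 123 117 113 105  95  92  99 121 148 166 183 203 220
 227 230 231 232]
170 [311.35 242.3 ]
175 [311.55 240.45]
180 [311.75 238.59]
185 [311.95 236.72]
190 [312.16 234.84]
200 [312.56 231.05]
210 [312.98 227.21]
```

View pics/ak.png

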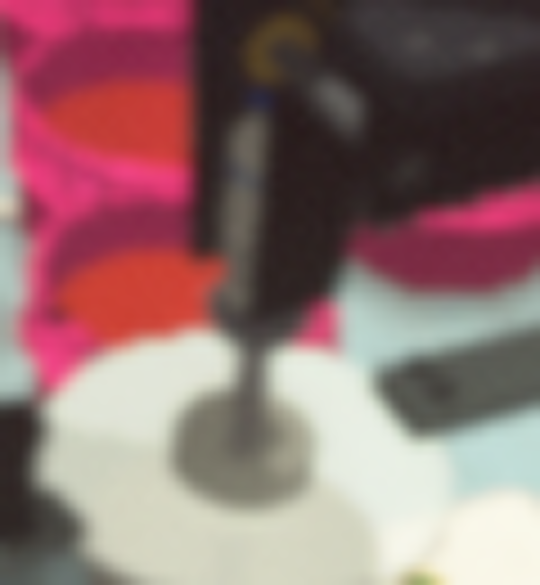

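View pics/al.png

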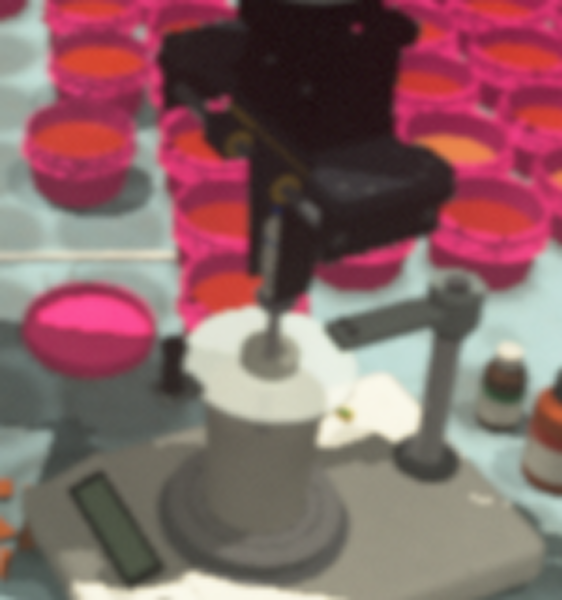

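The rod sits centred in the bush, the force is at noise level and the tip is at about z = 97 mm, between the cup floor (about 59) and the rim (about 136). I'll let it settle and do a final check before handing in.

```bash
python3 -m pendant '[0,0,0,0,1, 0,0,0,0,1, 0,0,0,0,1, 0,0,0,0,1]'; python3 - <<'E'
from h import *
to([514.1,-288,212])
for n in('port','steel_cup','pipette_grip'): print(n,[(np.round(d['xyz'],1).tolist(),round(d['confidence'],2)) for d in env.landmark_of(n,'side')][:2])
print(env.job_done())
E
```

```text
t: 36.65
eef_pos: [514.1, -288.0, 213.7]
tcp_rot: [3.142, 0.0, -3.085]
ft_force: [0.3, -0.6, -1.4]
opening: 0.205
t 36.65 pos [ 514.14 -287.95  213.69] rot [ 3.1415e+00  1.0000e-04 -3.0853e+00] j [-0.623  0.441  1.65   0.     1.05  -2.25 ] F [ 0.34 -0.59 -1.39] op 0.205
tool mm [ 0.05 -0.05  1.69] frac [ 0.0001 -0.0001  0.0042]
port [([514.9, -286.0, 171.8], 0.81), ([428.2, 133.4, 117.5], 0.64)]
steel_cup [([514.7, -283.6, 56.1], 0.56)]
pipette_grip [([512.2, -289.1, 234.7], 0.74), ([516.6, -288.2, 173.0], 0.36)]
the job is handed in; nothing more can be done
None
```

I handed the job in at about 37 s with the pipette still held in the port; no verdict was reported.

**What I did:** I put the steel cup upright in the middle of the pan. I then swung the cover shut by its knob until I felt the solid stop (about 12 N), and moved clear of it. Last, I took the blue-button pipette from the grey stand and lowered it upright through the port. The purple and green look-alikes were left alone.

**Last checks:**
- **Height:** by calculation the tip hangs at about 97 mm above the table, between the cup floor (about 59 mm) and the rim (about 136 mm). The cover hides the tip, so I could not see it directly.
- **Forces:** readings stayed at noise level plus the pipette's weight, both during the lowering and at the end. I saw no sign of contact with the port or cup.
- **Sideways centring (x):** the side camera showed the rod within about 0.3 mm of the port's axis.
- **Depth centring (y):** this is less certain, about ±1 mm. Estimates of the port's y ranged from −287 to −289 mm, and I held it at −288. The gap to the bore wall should be 5 mm all round.

**Disagreements:** the detector's last side-view reading put the port at y = −286.0 and the cup at y = −283.6 (confidence 0.81 and 0.56). My circle fit on the pan gave about −289.5 for the cup, and I trusted the fit. The detector had been about 8 mm off for the cup at the start as well. I did not re-measure the bystanders at the end.

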